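# Set cast brackets on the stepped plate and check that they do not rock

## Robot

A 6-joint arm with a two-finger parallel gripper is mounted at the origin on a cart in front of the work surface, level with it; the furniture and walls round the work are solid. World frame = base frame: x ahead of the robot, y to its left, z up, the work surface at z = 0. Lengths are in m, angles in rad, forces in N, time in s.
With the tool pointing down it reaches from about 0.35 to 1 m from the base axis. Payload 7.1 kg.
Tool frame: the origin (TCP) lies at the very end of the fingers, on their centre line; the grasp point (between the pads) lies 19 mm behind it; z points along the fingers, y is the line along which they close (so a half turn about z gives the same grasp; the last joint's range is limited). The gripper opens to 85 mm and grips with 20 to 120 N. Pads are 22 mm wide; open, the fingers measure 114 mm over their backs; the gripper's body (76 mm by 85 mm) begins 54 mm behind the grasp point. The pads swing forward as they close: fully open they stand 13 mm farther back than shut.
Start: joints at [1.14, 0.423, 1.63, -0, 1.089, -0.019], TCP at [0.25, 0.573, 0.231] pointing down, gripper open.
Joint ranges: [-3, 3], [-0.9, 2.11], [0.09, 2.58], [-1.31, 4.45], [0.11, 2.69], [-2.54, 2.54]. Speed limits (rad/s): [2.39, 2.39, 3.01, 3.14, 3.14, 3.14].

## Interface

Orientations are given as a 3x3 rotation matrix whose columns are the frame's x, y, z axes.
In Python, from cell import env gives the robot as it stands.
- The arm moves only by the tool play_rows, never from a script. Its argument "commands" is one flat list of numbers, 7 for each row, row after row: the turn, a rotation vector about the tool's x, y, z in rad, then the shift along the tool's x, y, z in m, then the opening, from 0 (shut) to 1 (fully open). In form: [wx, wy, wz, tx, ty, tz, claw, wx, wy, wz, tx, ty, tz, claw, ...]. A call has 1 to 8 rows; each row is the pose to reach, as a shift and turn from the pose commanded when the call began, along the tool's axes at that moment; what a row does not reach only later rows make up. A row lasts 1/12 s, in which the tool goes at most 41.7 mm and 7.16 degrees, less where a joint would pass 70% of its speed; a pose out of reach is approached as far as the arm can. A call with a gripper value outside its range is refused whole. The fingers move at their own pace and stop on an object; "grip_force" is the grip in N (left out, the last holds). Time passes only in rows, so rows that repeat a pose let the fingers close. It gives the time, the measured TCP pose, the force, the opening and the grip force at its end, in the units of the state.
- env.state(): the state, without advancing time (a new reading comes with each control period).
- env.capture(name): name is "scene" or "top"; returns the picture (420x560x3 uint8, red, green, blue); there is no depth.
- env.camera_params(name): a dict with "camera_matrix" (3x3 intrinsics, pixels), "k1" (the pictures are not rectified: a ray, as slopes to the right and down, at radius r is drawn at 1 + k1 r^2 times it, then the intrinsics apply), "extrinsics" (4x4, takes a point from camera to world coordinates). Camera axes: x right, y down, z forward; pixel columns grow to the right and rows downward; lengths in m; the calibration is good to about 2 mm. A picture is of the moment at which its call begins. camera_params takes no time and is no camera call.
- env.sign_off(): hands the job in; it is judged then, once.
Trained networks look in the newest picture that a camera, given by its name, has taken for a name from the list of things; names that differ only in an ending like _2 or _b are one class to them, and where a whole thing is asked for, a point or a joint stands for the part that bears it (a point fixed in the world has none). Each returns a list of dicts, best first, with "confidence" (0 to 1); they miss things now and then, are a little off and sometimes report something else, mostly with a low value. They report only what shows in the picture. A call takes as long as a camera call.
- env.find_in(query, camera): "centre" ([x, y, z] in m, in the coordinates of the camera as it stood for that picture, good to about 4 mm: the middle of the surface that is visible of it).
- env.silhouettes(query, camera): "mask" (420x560 bool, what is visible of it).
The state is a dict: "t": time; "joint_positions": joint angles; "qvel": joint speeds; "joint_efforts": joint torques, N m; "tool_pos": TCP position; "ee_rot": TCP orientation; "contact_force": force on the tool from outside, world axes, zero at the start; "moment": the same for the moment, N m; "gripper_width": finger opening in m; "finger_force": force on a finger pad.
Only numpy, scipy, OpenCV 4.12 (cv2) and the standard library are available. Lean on these libraries where they do the work, as an engineer would, in place of code of your own. Each camera call takes 0.05 s, during which the arm holds its last target. There are 200 camera calls.

## Task

First clear whatever stands on the stepped steel plate (red card box, black loupe or both) into the shallow grey tray, upright. Then stand the two or three cast brackets side by side on the stepped plate, level and square across the step, long feet on the low terrace and short foot on the high one. Working from the widest to the narrowest, check each one once it stands free: make sure that it does not rock by pressing down with the fingertips on the disc at its long-foot end, then on the disc at its short-foot end; leave the gear and the bushing where they are.

Things in the scene. Friction and masses are not known exactly. Their poses are not given: they have to be found in the camera images.
- step_plate: stepped steel plate fixed to the table, 280 mm long (y). Origin on the table surface, z up. A 14 mm step runs along its y axis at x = 0: the low terrace spans x -90 to 0 mm, top 10 mm above the origin; the high one x 0 to +70 mm, top 24 mm above it. +x points up the step, roughly away from the robot
- tray: shallow open grey plastic tray fixed to the table, outside 100 mm (own x) by 150 mm (own y), 12 mm high, walls 4 mm, floor about 4 mm thick. Origin at the centre of its underside, z up
- card_box: closed red card box 50 mm (own x) by 70 mm (own y) by 30 mm high, about 0.08 kg; origin at the centre of its underside, z up. Starts on the low terrace of the step plate; may be absent
- eye_loupe: black stand loupe, a waisted round body 42 mm across its foot, 36 mm across above 14 mm, 39 mm high, about 0.05 kg; origin at the centre of its underside, z up. Starts on the high terrace; may be absent
- spur_gear: steel spur gear lying flat, 51 mm across, 20 mm high, origin at the centre of its underside; a bystander, leave it alone
- brass_bushing: flanged brass-coloured bushing, 31 mm across, 22 mm high, origin at the centre of its underside; a bystander, leave it alone
- wide_bracket: grey cast bracket 76 mm wide (y), may be absent. Origin mid-length, mid-width at the long feet's soles, z up. Base plate 100 mm long (x), z 30-40 mm; 2 long feet 14 mm square at x -41, y +-30, down to z 0; short foot, a 72 x 12 mm bar at x +41, ends at z 14. Grip the rib on top: 32 long (x), 20 thick (y), z 40-76. Starts on the table leaning 10 deg down toward +x (short foot). 0.2-0.5 kg
- wide_bracket_front (a point): press point on the base plate's top of the wide bracket, a bright disc over its long feet, at x = -40, y = 0, z = 40 mm of the bracket
- wide_bracket_rear (a point): press point on the base plate's top of the wide bracket, a bright disc over its short foot, at x = +40, y = 0, z = 40 mm of the bracket
- medium_bracket: grey cast bracket 60 mm wide (y), may be absent. Origin mid-length, mid-width at the long feet's soles, z up. Base plate 100 mm long (x), z 30-40 mm; 2 long feet 14 mm square at x -41, y +-22, down to z 0; short foot, a 56 x 12 mm bar at x +41, ends at z 14. Grip the rib on top: 32 long (x), 20 thick (y), z 40-76. Starts on the table leaning 10 deg down toward +x (short foot). 0.2-0.5 kg
- medium_bracket_front (a point): press point on the base plate's top of the medium bracket, a bright disc over its long feet, at x = -40, y = 0, z = 40 mm of the bracket
- medium_bracket_rear (a point): press point on the base plate's top of the medium bracket, a bright disc over its short foot, at x = +40, y = 0, z = 40 mm of the bracket
- narrow_bracket: grey cast bracket 44 mm wide (y), may be absent. Origin mid-length, mid-width at the long feet's soles, z up. Base plate 100 mm long (x), z 30-40 mm; 2 long feet 14 mm square at x -41, y +-14, down to z 0; short foot, a 40 x 12 mm bar at x +41, ends at z 14. Grip the rib on top: 32 long (x), 20 thick (y), z 40-76. Starts on the table leaning 10 deg down toward +x (short foot). 0.2-0.5 kg
- narrow_bracket_front (a point): press point on the base plate's top of the narrow bracket, a bright disc over its long feet, at x = -40, y = 0, z = 40 mm of the bracket
- narrow_bracket_rear (a point): press point on the base plate's top of the narrow bracket, a bright disc over its short foot, at x = +40, y = 0, z = 40 mm of the bracket

How it is judged:
By the outcome, as a careful person would: the job done as asked, in the order asked, and still so for the second after the job is handed in, with the robot touching nothing.
Of wide_bracket, medium_bracket, narrow_bracket only 2 to 3 are there at a start; the rules pass over those that are not, and their reading is None.
Of card_box, eye_loupe only 1 to 2 are there at a start; the rules pass over those that are not, and their reading is None.
At some moment in a run one of wide_bracket, medium_bracket may be knocked a few centimetres aside while the robot is not near it.
It also fails if it takes over 210 s, if anything falls off the work surface, if the arm or the gripper's body presses on something with over 40 N, if the wrist force passes 120 N, or if a joint passes its speed limit or range.

## Working session

There is one attempt and no reset: what is moved stays moved. The work goes in short steps, Python scripts to look and compute and a tool call to move; the robot and the scene stay as the last step left them, time stands still between calls to the robot, and variables do not carry over. Pictures are saved under pics/ and viewed, at most 14 in all, crops included, and the job is handed in when it is done.

Besides the shell and the picture viewer there is one more tool, called after "Request:" as name(argument=value, ...) on one line, values as JSON. play_rows: Moves the arm, as the interface text tells. Its arguments: {"type":"object","properties":{"commands":{"type":"array"},"grip_force":{"type":"number"}},"required":["commands"]}

```bash
ls; mkdir -p pics
python3 - <<'E'
from cell import env
import cv2,numpy as np
for c in("scene","top"):
    im=env.capture(c); cv2.imwrite(f"pics/{c}0.png",im[:,:,::-1])
    p=env.camera_params(c); print(c,p)
    E=np.array(p["extrinsics"])
    for q in["step_plate","tray","card_box","eye_loupe","spur_gear","brass_bushing","wide_bracket","medium_bracket","narrow_bracket","wide_bracket_front","wide_bracket_rear","medium_bracket_front","medium_bracket_rear","narrow_bracket_front","narrow_bracket_rear"]:
        for d in env.find_in(q,c)[:2]:
            print(q,round(d["confidence"],2),(E@np.r_[d["centre"],1])[:3].round(3))
s=env.state();print(s)
E
```

```text
pics
scene {'camera_matrix': array([[480.81020825,   0.        , 280.98992663],
       [  0.        , 480.81020825, 211.42883802],
       [  0.        ,   0.        ,   1.        ]]), 'k1': -0.05509960505226688, 'extrinsics': array([[ 0.77613795, -0.45792899,  0.43348693, -0.07632582],
       [-0.63053085, -0.57057697,  0.526187  , -0.61878664],
       [ 0.00638138, -0.68172059, -0.7315848 ,  0.97624467],
       [ 0.        ,  0.        ,  0.        ,  1.        ]])}
step_plate 0.93 [0.519 0.006 0.013]
tray 0.78 [ 0.587 -0.341  0.004]
card_box 0.64 [ 0.473 -0.082  0.039]
eye_loupe 0.52 [ 0.432 -0.336  0.036]
spur_gear 0.77 [0.366 0.038 0.009]
spur_gear 0.5 [ 0.432 -0.336  0.037]
brass_bushing 0.41 [ 0.374 -0.054  0.015]
wide_bracket 0.73 [ 0.433 -0.336  0.034]
medium_bracket 0.98 [0.421 0.247 0.036]
narrow_bracket 0.91 [0.482 0.395 0.034]
wide_bracket_front 0.82 [ 0.434 -0.337  0.036]
wide_bracket_rear 0.78 [ 0.429 -0.336  0.035]
wide_bracket_rear 0.21 [0.484 0.392 0.034]
medium_bracket_front 0.89 [0.427 0.247 0.037]
medium_bracket_rear 0.85 [0.426 0.248 0.04 ]
narrow_bracket_front 0
[... 1510 characters left out ...]
2412e-02]), 'qvel': array([ 1.42908846e-03, -9.41921493e-04, -1.57616732e-03,  3.50476762e-04,
       -4.00750083e-04,  9.91768175e-05]), 'joint_efforts': array([ 1.27477178e-03, -5.57325947e+01, -2.82137382e+01,  5.66419044e-05,
        8.49804765e-04, -4.30370960e-05]), 'tool_pos': array([0.25011759, 0.57276488, 0.23132815]), 'ee_rot': array([[-9.16432246e-01,  4.00189878e-01,  6.95423685e-06],
       [ 4.00189878e-01,  9.16432246e-01, -1.18496365e-06],
       [-6.84729735e-06,  1.69707630e-06, -1.00000000e+00]]), 'contact_force': array([ 0.01017851,  0.00711802, -0.94977885]), 'moment': array([0.04772693, 0.02130123, 0.02251015]), 'finger_force': 0.0, 'gripper_width': 0.08551626715091167}
```

View pics/top0.png

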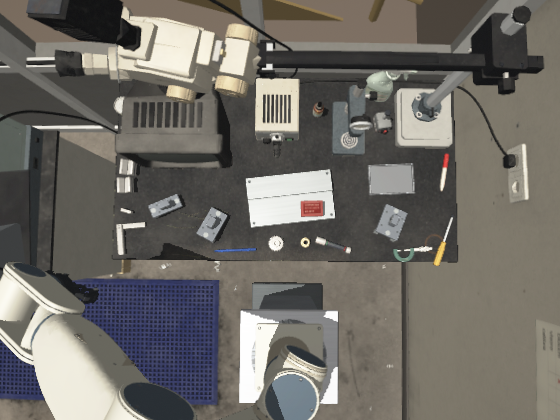

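View pics/scene0.png

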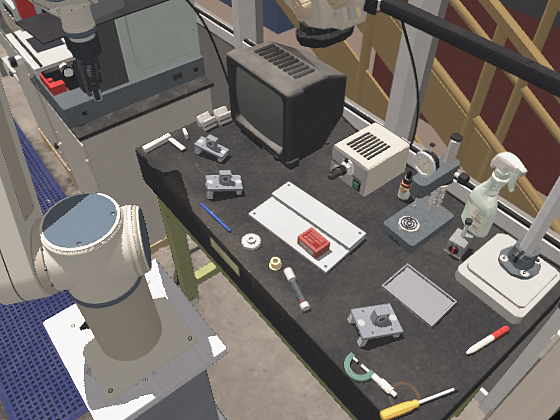

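Top view: the card box sits on the plate (312,208), there is no loupe, and the tray is at (391,178). The brackets are wide (391,221), medium (211,223) and narrow (165,206). The gear is at (277,243) and the bushing at (305,242). Next I'll fit poses by matching projected models to the masks in both views.

```bash
cat > h.py <<'E'
from cell import env
import cv2,numpy as np
from scipy.optimize import minimize
from scipy.spatial.transform import Rotation as R
def B(x0,x1,y0,y1,z0,z1): return np.array([[x,y,z] for x in(x0,x1) for y in(y0,y1) for z in(z0,z1)])/1000.
def br(w,f,b): return [B(-50,50,-w/2,w/2,30,40),B(-48,-34,f-7,f+7,0,30),B(-48,-34,-f-7,-f+7,0,30),B(35,47,-b/2,b/2,14,30),B(-16,16,-10,10,40,76)]
M={"wide_bracket":br(76,30,72),"medium_bracket":br(60,22,56),"narrow_bracket":br(44,14,40),
"card_box":[B(-25,25,-35,35,0,30)],"tray":[B(-50,50,-75,75,0,12)],"step_plate":[B(-90,0,-140,140,0,10),B(0,70,-140,140,0,24)]}
P={}
def proj(c,X):
    if c not in P: P[c]=env.camera_params(c)
    p=P[c];E=np.array(p["extrinsics"]);K=p["camera_matrix"]
    q=(X-E[:3,3])@E[:3,:3];s=q[:,:2]/q[:,2:]
    s=s*(1+p["k1"]*(s**2).sum(1,keepdims=True))
    return s*[K[0,0],K[1,1]]+[K[0,2],K[1,2]]
S=3
def render(c,name,pose,box):
    x,y,yaw,z,tilt=pose
    Rm=R.from_euler("ZY",[yaw,tilt]).as_matrix();x0,y0,x1,y1=box
    im=np.zeros(((y1-y0)*S,(x1-x0)*S),np.uint8)
    for b in M[name]:
        u=proj(c,b@Rm.T+[x,y,z]); u=(u-[x0,y0]+.5)*S-.5
        cv2.fillConvexPoly(im,np.round(cv2.convexHull(u.astype(np.float32))*16).astype(np.int32),255,shift=4)
    return cv2.resize(im,None,fx=1/S,fy=1/S,interpolation=cv2.INTER_AREA)/255.
def masks(name,cams=("scene","top"),near=None):
    out={}
    for c in cams:
        E=np.array(env.camera_params(c)["extrinsics"])
        for d in env.silhouettes(name,c):
            m=d["mask"]; ys,xs=np.nonzero(m)
            if len(ys)<20: continue
            if near is not None:
                u=proj(c,np.array([[*near,.02]]))[0]
                if np.hypot(xs.mean()-u[0],ys.mean()-u[1])>30: continue
            out[c]=m;break
    return out
def fit(name,x,y,z=0,tilt=0,ms=None,yaws=np.arange(-180,180,30)):
    ms=ms or masks(name,near=(x,y)); bx={}
    for c,m in ms.items():
        ys,xs=np.nonzero(m);bx[c]=(max(xs.min()-25,0),max(ys.min()-25,0),min(xs.max()+25,560),min(ys.max()+25,420))
    def cost(p):
        t=0
        for c,m in ms.items():
            b=bx[c];r=render(c,name,(p[0]/100,p[1]/100,p[2]/10*1.0,z,tilt),b);g=m[b[1]:b[3],b[0]:b[2]]
            t+=1-np.minimum(r,g).sum()/np.maximum(r,g).sum()
        return t/len(ms)
    best=None
    c0=sorted((cost([x*100,y*100,np.radians(a)*10]),a) for a in yaws)[:3]
    for _,a in c0:
        p0=np.array([x*100,y*100,np.radians(a)*10])
        for _ in range(2):
            r=minimize(cost,p0,method="Nelder-Mead",options=dict(initial_simplex=[p0,p0+[1,0,0],p0+[0,1,0],p0+[0,0,1.5]],xatol=.01,fatol=1e-4)); p0=r.x
        if best is None or r.fun<best[0]: best=(r.fun,r.x[0]/100,r.x[1]/100,np.degrees(r.x[2]/10))
    return np.round(best,4),list(ms)
LEAN=dict(z=-.0059,tilt=np.radians(10))
E
python3 - <<'E'
from h import *
for n,x,y,k in[("wide_bracket",.437,-.33,LEAN),("medium_bracket",.425,.248,LEAN),("narrow_bracket",.485,.395,LEAN),("card_box",.478,-.076,dict(z=.01)),("tray",.588,-.341,{}),("step_plate",.52,.01,{})]:
    ms=masks(n,near=(x,y))
    print(n,fit(n,x,y,ms=ms,**k),[fit(n,x,y,ms={c:ms[c]},**k)[0] for c in ms] )
a=[]
for c in("top","scene"):
    im=cv2.imread(f"pics/{c}0.png")
    for (x,y) in[(.437,-.33),(.425,.248),(.485,.395),(.48,-.07)]:
        u=proj(c,np.array([[x,y,.03]]))[0].astype(int); a.append(cv2.resize(im[u[1]-32:u[1]+32,u[0]-32:u[0]+32],(200,200),interpolation=cv2.INTER_CUBIC))
cv2.imwrite("pics/crop.png",np.vstack([np.hstack(a[:4]),np.hstack(a[4:])]))
E
```

```text
wide_bracket (array([  0.1047,   0.4355,  -0.3265, -24.4673]), ['scene', 'top']) [array([  0.0632,   0.4348,  -0.3274, -23.9133]), array([ 1.343000e-01,  4.453000e-01, -3.283000e-01,  1.577043e+02])]
medium_bracket (array([  0.1127,   0.4249,   0.256 , -28.0818]), ['scene', 'top']) [array([  0.1683,   0.4254,   0.2571, -28.703 ]), array([  0.0537,   0.4251,   0.2559, -28.5956])]
narrow_bracket (array([  0.1057,   0.4866,   0.413 , -64.8091]), ['scene', 'top']) [array([  0.0852,   0.4869,   0.4121, -66.0695]), array([  0.1183,   0.4881,   0.4119, -64.8686])]
card_box (array([ 8.160000e-02,  4.831000e-01, -6.990000e-02, -1.770815e+02]), ['scene', 'top']) [array([ 4.700000e-02,  4.809000e-01, -6.910000e-02, -1.765867e+02]), array([ 5.990000e-02,  4.847000e-01, -7.040000e-02, -1.765905e+02])]
tray (array([ 5.53000e-02,  5.86000e-01, -3.36500e-01, -1.78067e+02]), ['scene', 'top']) [array([ 4.330000e-02,  5.836000e-01, -3.369000e-01, -1.770594e+02]), array([ 4.700000e-02,  5.871000e-01, -3.362000e-01, -1.772945e+02])]
step_plate (array([1.3040e-01, 5.2770e-01, 8.0000e-04, 6.7013e+00]), ['scene', 'top']) [array([1.4440e-01, 5.2590e-01, 2.0000e-04, 6.4688e+00]), array([1.0260e-01, 5.2940e-01, 1.3000e-03, 6.8454e+00])]
```

View pics/crop.png

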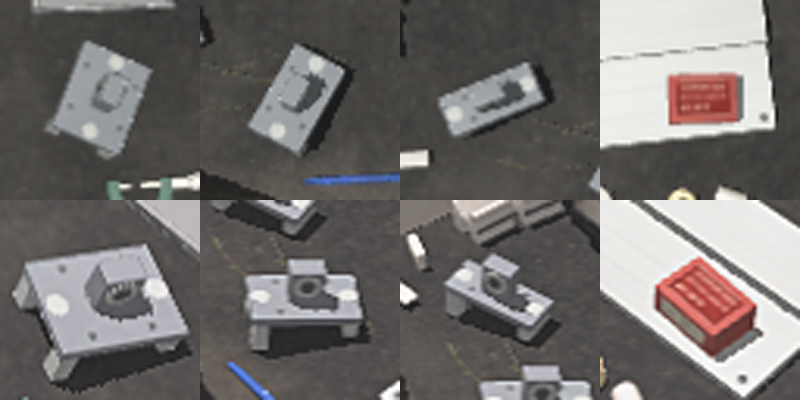

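```bash
cat >> h.py <<'E'
def ray(c,uv):
    p=env.camera_params(c);E=np.array(p["extrinsics"]);K=p["camera_matrix"]
    d=np.array([(uv[0]-K[0,2])/K[0,0],(uv[1]-K[1,2])/K[1,1]]);s=d.copy()
    for _ in range(5): s=d/(1+p["k1"]*(s@s))
    return E[:3,3],E[:3,:3]@np.r_[s,1]
def tri(a,b):
    (o,d),(q,e)=ray("scene",a),ray("top",b)
    t=np.linalg.lstsq(np.c_[d,-e],q-o,rcond=None)[0]
    return ((o+t[0]*d+q+t[1]*e)/2).round(3),np.linalg.norm(o+t[0]*d-q-t[1]*e).round(3)
def rot(yaw,tilt=0):  # yaw,tilt deg of the gripped thing's frame -> tool matrix (tool y = thing y, tool z = -thing z)
    return R.from_euler("ZY",np.radians([yaw,tilt])).as_matrix()@np.diag([-1,1,-1])
def plan(wps,start=None):
    "wps: (x,y,z,yaw,tilt)"
    s=env.state();p,A=(s["tool_pos"],s["ee_rot"]) if start is None else start
    for w in wps:
        q=np.array(w[:3]);C=rot(*w[3:])
        rv=R.from_matrix(A.T@C).as_rotvec();t=A.T@(q-p)
        n=max(np.linalg.norm(t)/.0417,np.degrees(np.linalg.norm(rv))/7.16)
        print(w,"->",rv.round(3).tolist(),t.round(4).tolist(),"rows %.1f"%n)
        p,A=q,C
def stat():
    s=env.state();a=R.from_matrix(s["ee_rot"]@np.diag([-1,1,-1])).as_euler("ZYX",degrees=True)
    print("t%.1f"%s["t"],s["tool_pos"].round(4),"ypr",a.round(2),"F",s["contact_force"].round(1),"w%.4f"%s["gripper_width"],"ff%.1f"%s["finger_force"])
E
python3 - <<'E'
from h import *
print(tri((370,5),(262,55)))
plan([(.483,-.07,.13,3.2,0),(.483,-.07,.014,3.2,0),(.483,-.07,.12,3.2,0),(.586,-.3365,.12,2.3,0),(.586,-.3365,.009,2.3,0),(.586,-.3365,.13,2.3,0)])
E
```

```text
(array([0.767, 0.078, 0.514]), np.float64(0.023))
(0.483, -0.07, 0.13, 3.2, 0) -> [-0.0, 0.0, -0.468] [-0.4707, -0.4958, 0.1013] rows 16.6
(0.483, -0.07, 0.014, 3.2, 0) -> [0.0, 0.0, 0.0] [0.0, 0.0, 0.116] rows 2.8
(0.483, -0.07, 0.12, 3.2, 0) -> [0.0, 0.0, 0.0] [0.0, 0.0, -0.106] rows 2.5
(0.586, -0.3365, 0.12, 2.3, 0) -> [0.0, 0.0, 0.016] [-0.088, -0.2718, 0.0] rows 6.9
(0.586, -0.3365, 0.009, 2.3, 0) -> [0.0, 0.0, 0.0] [0.0, 0.0, 0.111] rows 2.7
(0.586, -0.3365, 0.13, 2.3, 0) -> [0.0, 0.0, 0.0] [0.0, 0.0, -0.121] rows 2.9
```

Request:
play_rows(commands=[0,0,0,-0.2,-0.21,0.04,1,0,0,0,-0.2,-0.21,0.04,1,0,0,0,-0.2,-0.21,0.04,1,0,0,0,-0.2,-0.21,0.04,1,0,0,0,-0.2,-0.21,0.04,1,0,0,0,-0.2,-0.21,0.04,1,0,0,0,-0.2,-0.21,0.04,1,0,0,0,-0.2,-0.21,0.04,1])

```text
t: 2.87
tool_pos: [0.3496, 0.2944, 0.1902]
ee_rot: [[-0.915, 0.404, -0.002], [0.404, 0.915, -0.004], [0.001, -0.004, -1.0]]
contact_force: [-0.4, -0.8, -0.3]
gripper_width: 0.0854
finger_force: 0.0
```

Request:
play_rows(commands=[0,0,0,-0.2,-0.21,0.04,1,0,0,0,-0.2,-0.21,0.04,1,0,0,0,-0.2,-0.21,0.04,1,0,0,0,-0.2,-0.21,0.04,1,0,0,0,-0.2,-0.21,0.04,1,0,0,0,-0.2,-0.21,0.04,1,0,0,0,-0.2,-0.21,0.04,1,0,0,0,-0.2,-0.21,0.04,1])

```text
t: 3.53
tool_pos: [0.4509, 0.0226, 0.1511]
ee_rot: [[-0.914, 0.405, 0.002], [0.405, 0.914, -0.001], [-0.002, -0.0, -1.0]]
contact_force: [0.3, 0.2, -0.7]
gripper_width: 0.0854
finger_force: 0.0
```

Request:
play_rows(commands=[0,0,-0.468,-0.07,-0.076,0.02,1,0,0,-0.468,-0.07,-0.076,0.02,1,0,0,-0.468,-0.07,-0.076,0.02,1,0,0,-0.468,-0.07,-0.076,0.02,1,0,0,-0.468,-0.07,-0.076,0.02,1,0,0,-0.468,-0.07,-0.076,0.02,1])

```text
t: 4.03
tool_pos: [0.4822, -0.0697, 0.1312]
ee_rot: [[-0.999, -0.052, -0.0], [-0.052, 0.999, 0.0], [0.0, 0.0, -1.0]]
contact_force: [0.1, 0.5, -0.0]
gripper_width: 0.0856
finger_force: 0.0
```

```bash
python3 -c "
from h import *
stat();plan([(.483,-.07,.13,3.2,0),(.483,-.07,.014,3.2,0)])
cv2.imwrite('pics/s1.png',env.capture('scene')[:,:,::-1])"
```

```text
t4.0 [ 0.4822 -0.0697  0.1312] ypr [2.97 0.02 0.01] F [ 0.1  0.5 -0. ] w0.0856 ff0.0
(0.483, -0.07, 0.13, 3.2, 0) -> [0.0, -0.0, -0.004] [-0.0008, -0.0003, 0.0012] rows 0.0
(0.483, -0.07, 0.014, 3.2, 0) -> [0.0, 0.0, 0.0] [0.0, 0.0, 0.116] rows 2.8
```

View pics/s1.png

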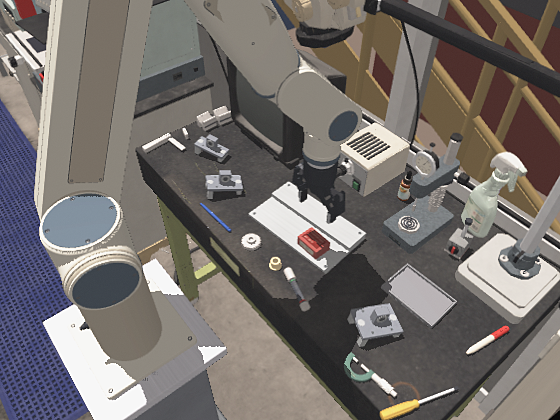

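The open fingers hang near (325,205), above the box at (314,241). I'll descend, grip the box and lift it.

Request:
play_rows(commands=[0,0,0,0,0,0.117,1,0,0,0,0,0.117,1,0,0,0,0,0.117,1,0,0,0,0,0.117,1,0,0,0,0,0.117,0.6,0,0,0,0,0.117,0.6,0,0,0,0,0.117,0.6,0,0,0,0,0.117,0.6], grip_force=25)

```text
t: 4.67
tool_pos: [0.4861, -0.0673, 0.0808]
ee_rot: [[-0.99, 0.105, -0.093], [0.117, 0.984, -0.137], [0.077, -0.146, -0.986]]
contact_force: [8.4, -4.3, 0.8]
gripper_width: 0.0366
finger_force: 0.0
```

Request:
play_rows(commands=[0,0,0,0,0,0,0.6,0,0,0,0,0,0.6,0,0,0,0,-0.05,0.6,0,0,0,0,-0.106,0.6,0,0,0,0,-0.106,0.6,0,0,0,0,-0.106,0.6,0,0,0,0,-0.106,0.6])

```text
$.commands: bad value
```

```bash
python3 -c "
from h import *
stat();plan([(.586,-.3365,.12,2.3,0),(.586,-.3365,.009,2.3,0)])"
```

```text
t4.7 [ 0.4861 -0.0673  0.0808] ypr [-6.74  4.42 -8.44] F [ 8.4 -4.3  0.8] w0.0366 ff0.0
(0.586, -0.3365, 0.12, 2.3, 0) -> [-0.141, -0.089, -0.152] [-0.1274, -0.2601, -0.0111] rows 6.9
(0.586, -0.3365, 0.009, 2.3, 0) -> [0.0, 0.0, 0.0] [0.0, 0.0, 0.111] rows 2.7
```

```bash
python3 -c "
from h import *
s=env.state();print(s)
cv2.imwrite('pics/s2.png',env.capture('scene')[:,:,::-1]);stat()"
```

```text
{'t': 4.6667, 'joint_positions': array([-0.07389274,  0.50556661,  1.96250588, -0.2077437 ,  0.76796211,
       -1.37629673]), 'qvel': array([ 0.79478236,  0.98921169,  0.43171581, -2.1942869 , -2.14159582,
        2.12611915]), 'joint_efforts': array([ -3.38754259, -54.09034252,  -2.48859711,   4.75961164,
        10.16149253,  -5.02118245]), 'tool_pos': array([ 0.48607455, -0.06729492,  0.08084914]), 'ee_rot': array([[-0.99013623,  0.10481008, -0.09297904],
       [ 0.11697063,  0.9836703 , -0.13678672],
       [ 0.07712409, -0.14631331, -0.9862273 ]]), 'contact_force': array([ 8.39043498, -4.27992871,  0.82328979]), 'moment': array([-0.05487456, -0.27472914, -0.00146789]), 'finger_force': 0.0, 'gripper_width': 0.03657389422266216}
t4.7 [ 0.4813 -0.0645  0.0678] ypr [-6.35  4.34 -8.84] F [-2.8  2.5 -5.9] w0.0439 ff0.0
```

View pics/s2.png

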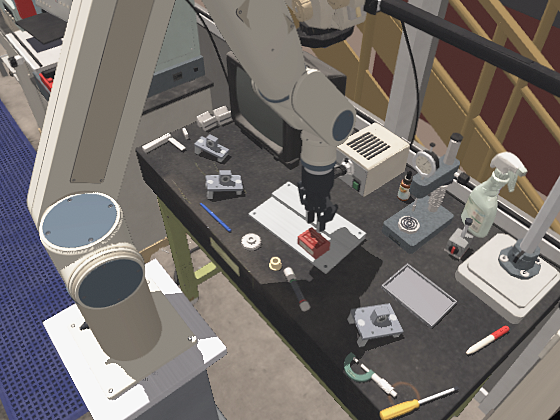

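My row list was missing zeros, so the rows were misaligned and the tool is tilted. Nothing was touched (tips at z≈0.07, above the box), so I'll back up and level it.

Request:
play_rows(commands=[0,0,0,0,0,-0.05,1,0,0,0,0,0,-0.05,1,0,0,0,0,0,-0.05,1,0,0,0,0,0,-0.05,1,0,0,0,0,0,-0.05,1,0,0,0,0,0,-0.05,1])

```text
t: 5.22
tool_pos: [0.4795, -0.0569, 0.119]
ee_rot: [[-0.99, 0.099, -0.099], [0.112, 0.985, -0.131], [0.084, -0.141, -0.986]]
contact_force: [-0.1, -0.6, -0.1]
gripper_width: 0.0858
finger_force: 0.0
```

```bash
python3 -c "
from h import *
stat();plan([(.483,-.07,.13,3.2,0),(.483,-.07,.014,3.2,0)])"
```

```text
t5.2 [ 0.4795 -0.0569  0.119 ] ypr [-6.46  4.84 -8.13] F [-0.1 -0.6 -0.1] w0.0858 ff0.0
(0.483, -0.07, 0.13, 3.2, 0) -> [-0.134, -0.096, -0.162] [-0.004, -0.0141, -0.0094] rows 1.9
(0.483, -0.07, 0.014, 3.2, 0) -> [0.0, 0.0, 0.0] [0.0, 0.0, 0.116] rows 2.8
```

Request:
play_rows(commands=[-0.134,-0.096,-0.162,-0.004,-0.014,-0.009,1,-0.134,-0.096,-0.162,-0.004,-0.014,-0.009,1,-0.134,-0.096,-0.162,-0.004,-0.014,-0.009,1,-0.134,-0.096,-0.162,-0.004,-0.014,-0.009,1])

```text
t: 5.55
tool_pos: [0.4827, -0.0711, 0.1296]
ee_rot: [[-0.999, -0.054, 0.0], [-0.054, 0.999, 0.0], [-0.0, 0.0, -1.0]]
contact_force: [-0.4, 0.8, 0.7]
gripper_width: 0.0854
finger_force: 0.0
```

```bash
python3 -c "
from h import *
stat();plan([(.483,-.07,.014,3.2,0)])
print(fit('card_box',.483,-.07,z=.01,ms=(env.capture('scene'),masks('card_box',('scene',),(.483,-.07)))[1]))"
```

```text
t5.5 [ 0.4827 -0.0711  0.1296] ypr [ 3.08 -0.01  0.  ] F [-0.4  0.8  0.7] w0.0854 ff0.0
(0.483, -0.07, 0.014, 3.2, 0) -> [0.0, 0.0, -0.002] [-0.0004, 0.001, 0.1156] rows 2.8
(array([ 4.490000e-02,  4.819000e-01, -6.910000e-02, -1.776583e+02]), ['scene'])
```

Request:
play_rows(commands=[0,0,0,0,0.001,0.115,1,0,0,0,0,0.001,0.115,1,0,0,0,0,0.001,0.115,1,0,0,0,0,0.001,0.115,1,0,0,0,0,0.001,0.115,0.6,0,0,0,0,0.001,0.115,0.6,0,0,0,0,0.001,0.115,0.6,0,0,0,0,0.001,0.115,0.6], grip_force=25)

```text
t: 6.32
tool_pos: [0.4853, -0.0693, 0.0168]
ee_rot: [[-0.998, -0.056, 0.004], [-0.056, 0.998, -0.001], [-0.004, -0.001, -1.0]]
contact_force: [-0.3, -0.4, -1.5]
gripper_width: 0.0696
finger_force: 30.9
```

```bash
python3 -c "
from h import *
stat();plan([(.483,-.07,.12,3.2,0),(.586,-.3365,.12,2.3,0),(.586,-.3365,.009,2.3,0)])"
```

```text
t6.3 [ 0.4853 -0.0693  0.0168] ypr [ 3.23 -0.24 -0.08] F [-0.3 -0.4 -1.5] w0.0696 ff30.9
(0.483, -0.07, 0.12, 3.2, 0) -> [-0.001, 0.004, 0.0] [0.0019, -0.0007, -0.1032] rows 2.5
(0.586, -0.3365, 0.12, 2.3, 0) -> [0.0, 0.0, 0.016] [-0.088, -0.2718, 0.0] rows 6.9
(0.586, -0.3365, 0.009, 2.3, 0) -> [0.0, 0.0, 0.0] [0.0, 0.0, 0.111] rows 2.7
```

Request:
play_rows(commands=[0,0,0,0,0,-0.105,0.6,0,0,0,0,0,-0.105,0.6,0,0,0,0,0,-0.105,0.6,0,0,0,0,0,-0.105,0.6])

```text
t: 6.65
tool_pos: [0.4875, -0.0698, 0.1258]
ee_rot: [[-0.998, -0.056, 0.011], [-0.056, 0.998, -0.002], [-0.011, -0.003, -1.0]]
contact_force: [0.8, -0.7, -1.2]
gripper_width: 0.0695
finger_force: 31.1
```

Request:
play_rows(commands=[0,0,0.016,-0.088,-0.272,0,0.6,0,0,0.016,-0.088,-0.272,0,0.6,0,0,0.016,-0.088,-0.272,0,0.6,0,0,0.016,-0.088,-0.272,0,0.6,0,0,0.016,-0.088,-0.272,0,0.6,0,0,0.016,-0.088,-0.272,0,0.6,0,0,0.016,-0.088,-0.272,0,0.6,0,0,0.016,-0.088,-0.272,0,0.6])

```text
t: 7.32
tool_pos: [0.5893, -0.3426, 0.1215]
ee_rot: [[-0.999, -0.036, 0.006], [-0.036, 0.999, -0.005], [-0.006, -0.005, -1.0]]
contact_force: [-0.2, 1.3, 0.2]
gripper_width: 0.0694
finger_force: 31.0
```

```bash
python3 -c "
from h import *
stat();plan([(.586,-.3365,.12,2.3,0),(.586,-.3365,.0108,2.3,0)])"
```

```text
t7.3 [ 0.5893 -0.3426  0.1215] ypr [ 2.09 -0.33 -0.31] F [-0.2  1.3  0.2] w0.0694 ff31.0
(0.586, -0.3365, 0.12, 2.3, 0) -> [-0.005, 0.006, -0.004] [0.0031, 0.0062, 0.0014] rows 0.2
(0.586, -0.3365, 0.0108, 2.3, 0) -> [0.0, 0.0, 0.0] [0.0, 0.0, 0.1092] rows 2.6
```

Request:
play_rows(commands=[0,0,0,0.002,0.004,0.06,0.6,0,0,0,0.002,0.004,0.09,0.6,0,0,0,0.002,0.004,0.109,0.6,0,0,0,0.002,0.004,0.109,0.6,0,0,0,0.002,0.004,0.109,0.6,0,0,0,0.002,0.004,0.109,0.6])

```text
t: 7.82
tool_pos: [0.585, -0.332, 0.0118]
ee_rot: [[-0.999, -0.04, 0.001], [-0.04, 0.999, -0.001], [-0.001, -0.001, -1.0]]
contact_force: [0.0, 0.2, -0.7]
gripper_width: 0.0695
finger_force: 35.9
```

```bash
python3 -c "
from h import *
stat()"
```

```text
t7.8 [ 0.585  -0.332   0.0118] ypr [ 2.3  -0.07 -0.05] F [ 0.   0.2 -0.7] w0.0695 ff35.9
```

Request:
play_rows(commands=[0,0,0,0,0,0.001,0.6,0,0,0,0,0,0.001,0.9,0,0,0,0,0,0.001,0.95,0,0,0,0,0,0.001,0.95,0,0,0,0,0,-0.03,0.95,0,0,0,0,0,-0.15,0.95,0,0,0,0,0,-0.15,0.95,0,0,0,0,0,-0.15,0.95])

```text
t: 8.48
tool_pos: [0.5849, -0.3319, 0.1636]
ee_rot: [[-0.999, -0.04, 0.001], [-0.04, 0.999, -0.001], [-0.001, -0.001, -1.0]]
contact_force: [0.3, -0.4, -0.0]
gripper_width: 0.0811
finger_force: 0.0
```

Request:
play_rows(commands=[0,0,0,0.15,0,-0.05,0.7,0,0,0,0.15,0,-0.05,0.7,0,0,0,0.15,0,-0.05,0.7,0,0,0,0.15,0,-0.05,0.7,0,0,0,0.15,0,-0.05,0.7,0,0,0,0.15,0,-0.05,0.7])

```text
t: 8.98
tool_pos: [0.4339, -0.3383, 0.2123]
ee_rot: [[-0.999, -0.038, 0.002], [-0.038, 0.999, -0.002], [-0.002, -0.002, -1.0]]
contact_force: [0.3, -1.2, -0.1]
gripper_width: 0.0598
finger_force: 0.0
```

Run:
```python
from h import *
stat()
for c in("scene","top"): cv2.imwrite(f'pics/{c}3.png',env.capture(c)[:,:,::-1])
for n,x,y,k in[("card_box",.586,-.335,dict(z=.004)),("wide_bracket",.4355,-.3265,LEAN),("medium_bracket",.425,.256,LEAN),("step_plate",.5277,.001,{})]:
    ms=masks(n,near=(x,y));print(n,[fit(n,x,y,ms={c:ms[c]},**k)[0] for c in ms])
    if n=="step_plate":
        for c in ms: cv2.imwrite(f"pics/m_{c}.png",ms[c]*255)
a=cv2.imread('pics/scene3.png')[150:350,180:460];b=cv2.imread('pics/top3.png')[150:260,225:425]
cv2.imwrite('pics/v3.png',np.vstack([cv2.resize(a,(420,300)),cv2.resize(b,(420,231))]))
```

```text
t9.0 [ 0.4339 -0.3383  0.2123] ypr [ 2.19 -0.13 -0.11] F [ 0.3 -1.2 -0.1] w0.0598 ff0.0
card_box [array([   0.2959,    0.5845,   -0.3357, -166.8685]), array([   0.2345,    0.5874,   -0.3329, -171.8082])]
wide_bracket [array([  0.0585,   0.4348,  -0.3276, -23.2287]), array([  0.2158,   0.4363,  -0.3275, -24.5191])]
medium_bracket [array([  0.0732,   0.4252,   0.2573, -27.6531]), array([  0.0567,   0.4254,   0.2558, -28.4745])]
step_plate [array([2.4400e-02, 5.2610e-01, 6.0000e-04, 7.3747e+00]), array([ 3.11000e-02,  5.10100e-01, -2.60000e-03, -1.73395e+02])][ WARN:0@4.040] global loadsave.cpp:1063 imwrite_ Unsupported depth image for selected encoder is fallbacked to CV_8U.
```

View pics/v3.png

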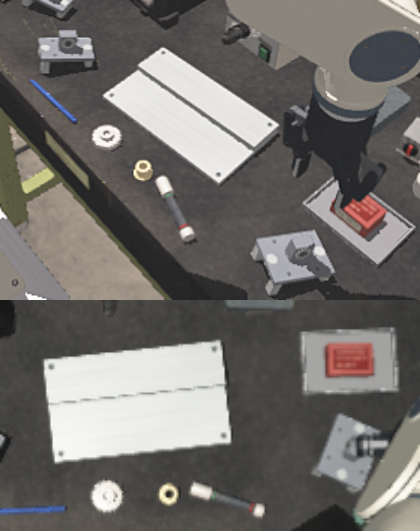

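The box is upright in the tray (crop 355,210 in the scene view, 350,360 in the top view), the plate is clear, and its step line shows. Next, the wide bracket.

```bash
cat >> h.py <<'E'
def bp(x,y,yaw,h,z0=-.0059,tilt=10.):
    "TCP waypoint at height h on the bracket's own axis"
    o=R.from_euler("ZY",np.radians([yaw,tilt])).as_matrix()@[0,0,h]
    return tuple(np.round([x+o[0],y+o[1],z0+o[2]],4))+(yaw,tilt)
PL=(.528,.0005,6.9)
def pp(px,py,h,z0=.010):
    "world waypoint over plate point"
    c,s=np.cos(np.radians(PL[2])),np.sin(np.radians(PL[2]))
    return tuple(np.round([PL[0]+c*px-s*py,PL[1]+s*px+c*py,z0+h],4))+(PL[2],0)
E
python3 - <<'E'
from h import *
ms=masks("step_plate",near=(.5277,.001))
print(fit("step_plate",.528,.001,ms=ms,yaws=[7]),[fit("step_plate",.528,.001,ms={c:ms[c]},yaws=[7])[0] for c in ms])
W=(.4355,-.3275,-24)
plan([bp(*W,.12),bp(*W,.044),bp(*W,.12)])
E
```

```text
(array([3.2800e-02, 5.2730e-01, 5.0000e-04, 7.0199e+00]), ['scene', 'top']) [array([2.4600e-02, 5.2620e-01, 8.0000e-04, 7.0449e+00]), array([0.0335, 0.5287, 0.    , 6.8666])]
(np.float64(0.4545), np.float64(-0.336), np.float64(0.1123), -24, 10.0) -> [-0.04, 0.172, 0.458] [-0.0196, 0.001, 0.0984] rows 3.9
(np.float64(0.4425), np.float64(-0.3306), np.float64(0.0374), -24, 10.0) -> [0.0, 0.0, 0.0] [-0.0, 0.0001, 0.076] rows 1.8
(np.float64(0.4545), np.float64(-0.336), np.float64(0.1123), -24, 10.0) -> [0.0, 0.0, 0.0] [0.0, -0.0001, -0.076] rows 1.8
```

Request:
play_rows(commands=[-0.04,0.172,0.458,-0.02,0.001,0.098,0.6,-0.04,0.172,0.458,-0.02,0.001,0.098,0.6,-0.04,0.172,0.458,-0.02,0.001,0.098,0.6,-0.04,0.172,0.458,-0.02,0.001,0.098,0.6,-0.04,0.172,0.458,-0.02,0.001,0.098,0.6,-0.04,0.172,0.458,-0.02,0.001,0.098,0.6,-0.04,0.172,0.458,-0.02,0.001,0.098,0.6,-0.04,0.172,0.458,-0.02,0.001,0.098,0.6])

```text
t: 10.25
tool_pos: [0.4547, -0.3362, 0.1138]
ee_rot: [[-0.901, 0.405, -0.157], [0.399, 0.914, 0.069], [0.172, -0.0, -0.985]]
contact_force: [-0.4, 0.1, -0.5]
gripper_width: 0.0515
finger_force: 0.0
```

Run:
```python
from h import *
W=(.4355,-.3275,-24)
stat();plan([bp(*W,.12),bp(*W,.044)])
im=env.capture("scene");ms=masks("wide_bracket",("scene",),near=(.4355,-.3275));print(fit("wide_bracket",*W[:2],ms=ms,yaws=[-24],**LEAN))
cv2.imwrite("pics/s4.png",cv2.resize(im[230:390,290:500,::-1],(788,600)))
```

```text
t10.2 [ 0.4547 -0.3362  0.1138] ypr [-2.39e+01  9.88e+00 -2.00e-02] F [-0.4  0.1 -0.5] w0.0515 ff0.0
(np.float64(0.4545), np.float64(-0.336), np.float64(0.1123), -24, 10.0) -> [-0.001, 0.002, 0.002] [0.0, 0.0001, 0.0015] rows 0.0
(np.float64(0.4425), np.float64(-0.3306), np.float64(0.0374), -24, 10.0) -> [0.0, 0.0, 0.0] [-0.0, 0.0001, 0.076] rows 1.8
(array([  0.0893,   0.4354,  -0.3276, -23.8778]), ['scene'])
```

View pics/s4.png

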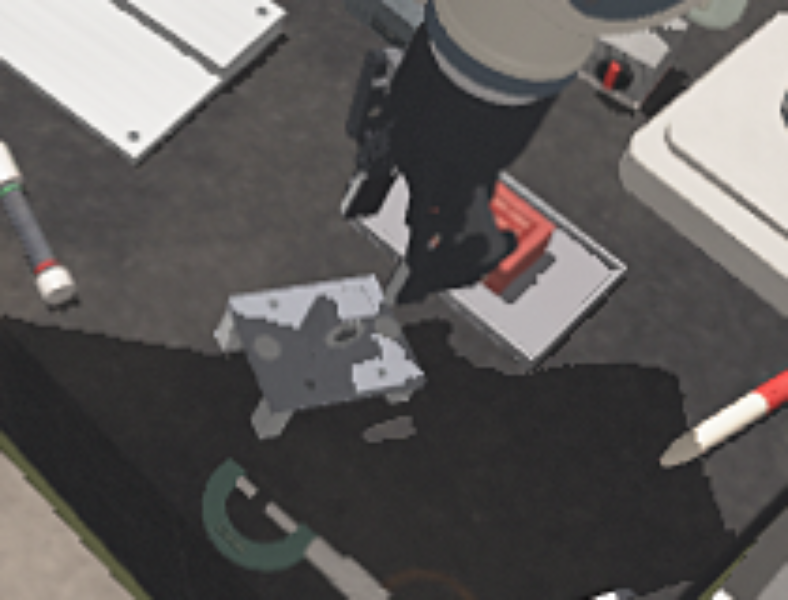

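The fingers hang over the rib (crop ~350,330), and the bracket pose is unchanged. I'll descend and grip.

Request:
play_rows(commands=[0,0,0,0,0,0.04,0.6,0,0,0,0,0,0.076,0.6,0,0,0,0,0,0.076,0.6,0,0,0,0,0,0.076,0.6,0,0,0,0,0,0.076,0.1,0,0,0,0,0,0.076,0.1,0,0,0,0,0,0.076,0.1,0,0,0,0,0,0.076,0.1], grip_force=60)

```text
t: 11.02
tool_pos: [0.4443, -0.332, 0.0403]
ee_rot: [[-0.9, 0.407, -0.155], [0.401, 0.914, 0.068], [0.17, -0.002, -0.986]]
contact_force: [-0.1, -1.1, 8.8]
gripper_width: 0.0193
finger_force: 59.2
```

Request:
play_rows(commands=[0,0,0,0,0,0,0.1,0,0,0,0,0,0,0.1,0,0,0,0,0,-0.02,0.1,0,0,0,0,0,-0.04,0.1])

```text
t: 11.35
tool_pos: [0.4485, -0.3331, 0.0779]
ee_rot: [[-0.899, 0.407, -0.16], [0.4, 0.914, 0.071], [0.175, 0.0, -0.985]]
contact_force: [-0.7, -1.7, -3.2]
gripper_width: 0.0188
finger_force: 59.5
```

Run:
```python
from h import *
stat();plan([pp(0,-.075,.12),pp(0,-.075,.046)])
```

```text
t11.3 [ 0.4485 -0.3331  0.0779] ypr [-24.    10.08   0.  ] F [-0.7 -1.7 -3.2] w0.0188 ff59.5
(np.float64(0.537), np.float64(-0.074), np.float64(0.13), 6.9, 0) -> [0.048, -0.172, -0.538] [0.0333, 0.2727, -0.047] rows 6.7
(np.float64(0.537), np.float64(-0.074), np.float64(0.056), 6.9, 0) -> [0.0, 0.0, 0.0] [0.0, 0.0, 0.074] rows 1.8
```

Request:
play_rows(commands=[0.048,-0.172,-0.538,0.033,0.273,-0.047,0.1,0.048,-0.172,-0.538,0.033,0.273,-0.047,0.1,0.048,-0.172,-0.538,0.033,0.273,-0.047,0.1,0.048,-0.172,-0.538,0.033,0.273,-0.047,0.1,0.048,-0.172,-0.538,0.033,0.273,-0.047,0.1,0.048,-0.172,-0.538,0.033,0.273,-0.047,0.1,0.048,-0.172,-0.538,0.033,0.273,-0.047,0.1,0.048,-0.172,-0.538,0.033,0.273,-0.047,0.1])

```text
t: 12.02
tool_pos: [0.5404, -0.0697, 0.1316]
ee_rot: [[-0.992, -0.124, 0.006], [-0.124, 0.992, -0.001], [-0.006, -0.002, -1.0]]
contact_force: [-0.1, -0.3, -3.9]
gripper_width: 0.0189
finger_force: 60.6
```

Request:
play_rows(commands=[0,0,0,0,0,0,0.1,0,0,0,0,0,0,0.1,0,0,0,0,0,0,0.1,0,0,0,0,0,0,0.1])

```text
t: 12.35
tool_pos: [0.5373, -0.0752, 0.1292]
ee_rot: [[-0.993, -0.119, 0.001], [-0.119, 0.993, -0.002], [-0.001, -0.002, -1.0]]
contact_force: [-0.3, -0.7, -4.3]
gripper_width: 0.0191
finger_force: 60.6
```

Run:
```python
from h import *
stat();plan([pp(0,-.075,.12),pp(0,-.075,.047)])
im=env.capture("scene");cv2.imwrite("pics/s5.png",cv2.resize(im[120:300,230:430,::-1],(660,594)))
```

```text
t12.3 [ 0.5373 -0.0752  0.1292] ypr [ 6.82 -0.04 -0.09] F [-0.3 -0.7 -4.3] w0.0191 ff60.6
(np.float64(0.537), np.float64(-0.074), np.float64(0.13), 6.9, 0) -> [-0.002, 0.001, -0.001] [0.0002, 0.0013, -0.0008] rows 0.0
(np.float64(0.537), np.float64(-0.074), np.float64(0.057), 6.9, 0) -> [0.0, 0.0, 0.0] [0.0, 0.0, 0.073] rows 1.8
```

View pics/s5.png

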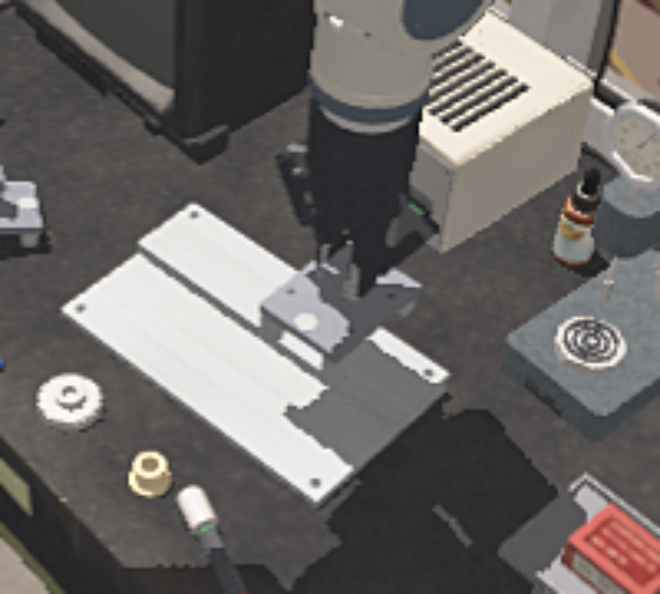

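The wide bracket hangs level above the plate, with its long-foot disc (305,320) toward the robot. I'll lower it gently.

Request:
play_rows(commands=[0,0,0,0,0.001,0.03,0.1,0,0,0,0,0.001,0.055,0.1,0,0,0,0,0.001,0.065,0.1,0,0,0,0,0.001,0.067,0.1,0,0,0,0,0.001,0.068,0.1,0,0,0,0,0.001,0.069,0.1,0,0,0,0,0.001,0.069,0.1])

```text
t: 12.98
tool_pos: [0.5387, -0.0736, 0.0613]
ee_rot: [[-0.993, -0.12, 0.003], [-0.12, 0.993, -0.002], [-0.003, -0.002, -1.0]]
contact_force: [1.2, 0.2, -3.9]
gripper_width: 0.0188
finger_force: 60.3
```

Request:
play_rows(commands=[0,0,0,0,0,0.001,0.1,0,0,0,0,0,0.001,0.1,0,0,0,0,0,0.001,0.1])

```text
t: 13.23
tool_pos: [0.5382, -0.0734, 0.06]
ee_rot: [[-0.993, -0.12, 0.003], [-0.12, 0.993, -0.002], [-0.002, -0.002, -1.0]]
contact_force: [0.1, -0.2, -3.9]
gripper_width: 0.0192
finger_force: 60.3
```

Request:
play_rows(commands=[0,0,0,0,0,0.001,0.1,0,0,0,0,0,0.001,0.1,0,0,0,0,0,0.001,0.1])

```text
t: 13.48
tool_pos: [0.5378, -0.0733, 0.0584]
ee_rot: [[-0.993, -0.12, 0.001], [-0.12, 0.993, -0.002], [-0.001, -0.002, -1.0]]
contact_force: [-0.4, 0.1, -3.1]
gripper_width: 0.0191
finger_force: 60.3
```

Request:
play_rows(commands=[0,0,0,0,0,0.001,0.1,0,0,0,0,0,0.001,0.1,0,0,0,0,0,0.001,0.1])

```text
t: 13.73
tool_pos: [0.538, -0.0733, 0.0575]
ee_rot: [[-0.993, -0.12, 0.002], [-0.12, 0.993, -0.002], [-0.002, -0.002, -1.0]]
contact_force: [-0.6, 0.3, -1.1]
gripper_width: 0.0187
finger_force: 61.0
```

Request:
play_rows(commands=[0,0,0,0,0,0.001,0.1,0,0,0,0,0,0.001,0.1,0,0,0,0,0,0.001,0.1])

```text
t: 13.98
tool_pos: [0.5381, -0.0733, 0.0574]
ee_rot: [[-0.993, -0.12, 0.002], [-0.12, 0.993, -0.002], [-0.002, -0.002, -1.0]]
contact_force: [-3.7, 1.7, 10.2]
gripper_width: 0.0192
finger_force: 62.5
```

Request:
play_rows(commands=[0,0,0,0,0,0.001,0.1,0,0,0,0,0,0.001,0.1,0,0,0,0,0,0.001,0.1])

```text
t: 14.23
tool_pos: [0.538, -0.0733, 0.0574]
ee_rot: [[-0.993, -0.12, 0.002], [-0.12, 0.993, -0.002], [-0.002, -0.002, -1.0]]
contact_force: [-7.1, 1.2, 21.8]
gripper_width: 0.0189
finger_force: 64.2
```

Run:
```python
from h import *
stat();print(env.state()["moment"])
```

```text
t14.2 [ 0.538  -0.0733  0.0574] ypr [ 6.91 -0.11 -0.11] F [-7.1  1.2 21.8] w0.0189 ff64.2
[0.21135996 1.23647655 0.00146683]
```

Request:
play_rows(commands=[0,0,0,0,0,-0.0015,0.1,0,0,0,0,0,-0.0015,0.1,0,0,0,0,0,-0.0015,0.6,0,0,0,0,0,-0.0015,0.6,0,0,0,0,0,-0.0015,0.6,0,0,0,0,0,-0.02,0.6,0,0,0,0,0,-0.05,0.6,0,0,0,0,0,-0.05,0.6])

```text
t: 14.9
tool_pos: [0.5405, -0.0737, 0.1091]
ee_rot: [[-0.993, -0.12, 0.007], [-0.12, 0.993, -0.003], [-0.007, -0.003, -1.0]]
contact_force: [0.9, -1.2, 0.4]
gripper_width: 0.0512
finger_force: 0.0
```

Request:
play_rows(commands=[0,0,0,0.06,0,-0.06,0,0,0,0,0.06,0,-0.06,0,0,0,0,0.06,0,-0.06,0,0,0,0,0.06,0,-0.06,0,0,0,0,0.06,0,-0.06,0,0,0,0,0.06,0,-0.06,0])

```text
t: 15.4
tool_pos: [0.4787, -0.0804, 0.1646]
ee_rot: [[-0.993, -0.12, 0.001], [-0.12, 0.993, -0.001], [-0.001, -0.002, -1.0]]
contact_force: [-0.7, -0.3, -0.0]
gripper_width: 0.0002
finger_force: 0.0
```

Run:
```python
from h import *
stat()
for c in("scene","top"): im=env.capture(c);cv2.imwrite(f"pics/{c}6.png",im[:,:,::-1])
ms=masks("wide_bracket",near=(.537,-.074));print([fit("wide_bracket",.537,-.074,z=.01,ms={c:ms[c]},yaws=[7])[0] for c in ms])
cv2.imwrite("pics/s6.png",cv2.resize(cv2.imread("pics/scene6.png")[160:290,230:390],(738,600)))
```

```text
t15.4 [ 0.4787 -0.0804  0.1646] ypr [ 6.91 -0.06 -0.09] F [-0.7 -0.3 -0. ] w0.0002 ff0.0
[array([ 0.0495,  0.5351, -0.0734,  7.2536])]
```

View pics/s6.png

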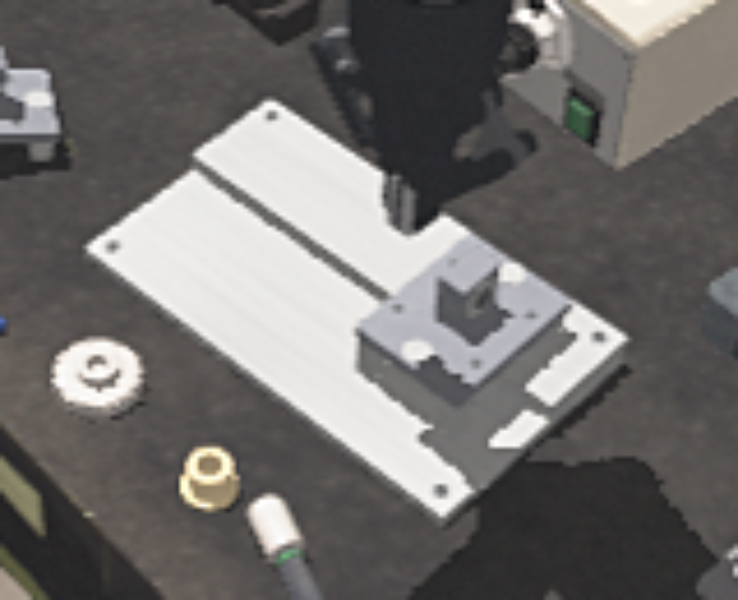

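The bracket stands square across the step, with discs at crop (418,350) and (511,272). I'll locate the discs on the z=0.05 plane and press.

```bash
cat >> h.py <<'E'
def onz(c,uv,z):
    o,d=ray(c,uv);return (o+d*(z-o[2])/d[2]).round(4)
def discs(x,y,yaw):
    "press points and approach of a standing bracket"
    c,s=np.cos(np.radians(yaw)),np.sin(np.radians(yaw))
    return [(round(x+k*c,4),round(y+k*s,4)) for k in(-.04,.04)]
E
python3 - <<'E'
from h import *
print(onz("scene",(320.6,235.8),.05),onz("scene",(340.8,218.9),.05),discs(.5365,-.0734,7))
f,r=discs(.5365,-.0734,7)
plan([(*f,.10,7,0),(*f,.055,7,0),(*f,.1,7,0),(*r,.1,7,0),(*r,.055,7,0)])
E
```

```text
[ 0.4974 -0.0801  0.05  ] [ 0.5771 -0.0706  0.05  ] [(np.float64(0.4968), np.float64(-0.0783)), (np.float64(0.5762), np.float64(-0.0685))]
(np.float64(0.4968), np.float64(-0.0783), 0.1, 7, 0) -> [-0.001, 0.0, -0.001] [-0.0187, -0.0002, 0.0644] rows 1.6
(np.float64(0.4968), np.float64(-0.0783), 0.055, 7, 0) -> [0.0, 0.0, 0.0] [0.0, 0.0, 0.045] rows 1.1
(np.float64(0.4968), np.float64(-0.0783), 0.1, 7, 0) -> [0.0, 0.0, 0.0] [0.0, 0.0, -0.045] rows 1.1
(np.float64(0.5762), np.float64(-0.0685), 0.1, 7, 0) -> [0.0, 0.0, 0.0] [-0.08, 0.0001, 0.0] rows 1.9
(np.float64(0.5762), np.float64(-0.0685), 0.055, 7, 0) -> [0.0, 0.0, 0.0] [0.0, 0.0, 0.045] rows 1.1
```

Request:
play_rows(commands=[0,0,0,-0.0187,0,0.064,0,0,0,0,-0.0187,0,0.064,0,0,0,0,-0.0187,0,0.08,0,0,0,0,-0.0187,0,0.1,0,0,0,0,-0.0187,0,0.108,0,0,0,0,-0.0187,0,0.108,0,0,0,0,-0.0187,0,0.108,0])

```text
t: 16.18
tool_pos: [0.4967, -0.0782, 0.0571]
ee_rot: [[-0.993, -0.12, 0.0], [-0.12, 0.993, -0.001], [-0.0, -0.001, -1.0]]
contact_force: [0.4, -0.2, 0.2]
gripper_width: -0.0002
finger_force: 0.0
```

Request:
play_rows(commands=[0,0,0,0,0,0.001,0,0,0,0,0,0,0.002,0,0,0,0,0,0,0.003,0,0,0,0,0,0,0.003,0,0,0,0,0,0,0.003,0])

```text
t: 16.6
tool_pos: [0.4971, -0.0784, 0.0548]
ee_rot: [[-0.993, -0.12, 0.002], [-0.12, 0.993, -0.002], [-0.002, -0.002, -1.0]]
contact_force: [-0.5, 0.8, 1.0]
gripper_width: -0.0
finger_force: 0.0
```

```bash
python3 -c "
from h import *
stat()"
```

```text
t16.6 [ 0.4971 -0.0784  0.0548] ypr [ 6.91 -0.12 -0.11] F [-0.5  0.8  1. ] w-0.0000 ff0.0
```

Request:
play_rows(commands=[0,0,0,0,0,0.001,0,0,0,0,0,0,0.002,0,0,0,0,0,0,0.003,0,0,0,0,0,0,0.003,0,0,0,0,0,0,0.003,0])

```text
t: 17.02
tool_pos: [0.4968, -0.0783, 0.0512]
ee_rot: [[-0.993, -0.12, 0.001], [-0.12, 0.993, -0.002], [-0.001, -0.002, -1.0]]
contact_force: [-0.3, 0.5, 0.2]
gripper_width: 0.0001
finger_force: 0.0
```

Request:
play_rows(commands=[0,0,0,0,0,0.001,0,0,0,0,0,0,0.001,0,0,0,0,0,0,0.001,0,0,0,0,0,0,0.001,0])

```text
t: 17.35
tool_pos: [0.4969, -0.0783, 0.0503]
ee_rot: [[-0.993, -0.12, 0.001], [-0.12, 0.993, -0.002], [-0.001, -0.002, -1.0]]
contact_force: [-0.3, -0.8, -0.8]
gripper_width: 0.0
finger_force: 0.0
```

Request:
play_rows(commands=[0,0,0,0,0,0.001,0,0,0,0,0,0,0.001,0,0,0,0,0,0,0.001,0])

```text
t: 17.6
tool_pos: [0.497, -0.0783, 0.05]
ee_rot: [[-0.993, -0.12, 0.002], [-0.12, 0.993, -0.002], [-0.002, -0.002, -1.0]]
contact_force: [-3.6, 1.1, 9.8]
gripper_width: -0.0002
finger_force: 4.9
```

Request:
play_rows(commands=[0,0,0,0,0,0.001,0,0,0,0,0,0,0.001,0,0,0,0,0,0,0.001,0,0,0,0,0,0,0.001,0,0,0,0,0,0,0.001,0,0,0,0,0,0,0.001,0,0,0,0,0,0,0.001,0])

```text
t: 18.18
tool_pos: [0.497, -0.0784, 0.05]
ee_rot: [[-0.993, -0.12, 0.002], [-0.12, 0.993, -0.002], [-0.002, -0.002, -1.0]]
contact_force: [-5.6, 1.8, 22.1]
gripper_width: -0.0001
finger_force: 11.2
```

Request:
play_rows(commands=[0,0,0,0,0,-0.01,0,0,0,0,0,0,-0.053,0,0,0,0,0,0,-0.053,0,0,0,0,-0.08,0,-0.053,0,0,0,0,-0.08,0,-0.053,0,0,0,0,-0.08,0,-0.053,0,0,0,0,-0.08,0,-0.04,0,0,0,0,-0.08,0,-0.008,0])

```text
t: 18.85
tool_pos: [0.579, -0.069, 0.0587]
ee_rot: [[-0.993, -0.121, 0.008], [-0.121, 0.993, -0.003], [-0.008, -0.004, -1.0]]
contact_force: [0.6, 0.4, -0.3]
gripper_width: -0.0001
finger_force: 0.0
```

Request:
play_rows(commands=[0,0,0,0,0,0.0,0,0,0,0,0,0,0.001,0,0,0,0,0,0,0.001,0,0,0,0,0,0,0.001,0])

```text
t: 19.18
tool_pos: [0.5764, -0.0689, 0.0563]
ee_rot: [[-0.993, -0.12, 0.002], [-0.12, 0.993, -0.002], [-0.002, -0.002, -1.0]]
contact_force: [0.2, -0.4, -0.0]
gripper_width: -0.0001
finger_force: 0.0
```

```bash
python3 -c "
from h import *
stat();print(discs(.5365,-.0734,7))"
```

```text
t19.2 [ 0.5764 -0.0689  0.0563] ypr [ 6.9  -0.12 -0.11] F [ 0.2 -0.4 -0. ] w-0.0001 ff0.0
[(np.float64(0.4968), np.float64(-0.0783)), (np.float64(0.5762), np.float64(-0.0685))]
```

Request:
play_rows(commands=[0,0,0,0,0,0.003,0,0,0,0,0,0,0.005,0,0,0,0,0,0,0.006,0,0,0,0,0,0,0.0065,0,0,0,0,0,0,0.007,0,0,0,0,0,0,0.007,0,0,0,0,0,0,0.007,0])

```text
t: 19.77
tool_pos: [0.5766, -0.0688, 0.05]
ee_rot: [[-0.993, -0.12, 0.002], [-0.12, 0.993, -0.002], [-0.002, -0.002, -1.0]]
contact_force: [-3.0, -0.1, 13.6]
gripper_width: -0.0003
finger_force: 6.9
```

Request:
play_rows(commands=[0,0,0,0,0,0.001,0,0,0,0,0,0,0.001,0,0,0,0,0,0,0.001,0,0,0,0,0,0,0.001,0,0,0,0,0,0,0.001,0])

```text
t: 20.18
tool_pos: [0.5766, -0.0688, 0.0499]
ee_rot: [[-0.993, -0.12, 0.002], [-0.12, 0.993, -0.002], [-0.002, -0.002, -1.0]]
contact_force: [-6.6, 0.5, 23.5]
gripper_width: 0.0003
finger_force: 11.7
```

Request:
play_rows(commands=[0,0,0,0,0,-0.01,0,0,0,0,0,0,-0.1,0,0,0,0,0,0,-0.1,0,0,0,0,0,0,-0.1,0,0,0,0,0,0.1,-0.12,0.6,0,0,0,0,0.1,-0.12,0.6,0,0,0,0,0.1,-0.12,0.6,0,0,0,0,0.1,-0.12,0.6])

```text
t: 20.85
tool_pos: [0.5642, 0.034, 0.1687]
ee_rot: [[-0.992, -0.123, 0.004], [-0.123, 0.992, -0.001], [-0.004, -0.001, -1.0]]
contact_force: [-0.1, -0.8, 0.1]
gripper_width: 0.0483
finger_force: 0.0
```

Run:
```python
from h import *
stat()
for c in("scene","top"): env.capture(c)
for n,x,y,k in[("wide_bracket",.5365,-.0734,dict(z=.01,yaws=[7])),("medium_bracket",.4252,.2565,dict(yaws=[-28],**LEAN)),("narrow_bracket",.487,.4125,dict(yaws=[-65],**LEAN))]:
    ms=masks(n,near=(x,y));print(n,[fit(n,x,y,ms={c:ms[c]},**k)[0] for c in ms])
Mm=(.4252,.2565,-28.3)
plan([bp(*Mm,.15),bp(*Mm,.12),bp(*Mm,.047)])
```

```text
t20.9 [0.5642 0.034  0.1687] ypr [ 7.09 -0.21 -0.07] F [-0.1 -0.8  0.1] w0.0483 ff0.0
wide_bracket [array([ 0.0851,  0.5584, -0.0508,  2.1243]), array([ 0.6791,  0.5577, -0.0603, 17.7413])]
medium_bracket [array([  0.0932,   0.4238,   0.2547, -28.9804]), array([  0.0642,   0.4245,   0.2555, -28.6894])]
narrow_bracket [array([  0.0681,   0.4871,   0.4119, -64.5192])]
(np.float64(0.4481), np.float64(0.2442), np.float64(0.1418), -28.3, 10.0) -> [-0.055, 0.17, 0.611] [0.0897, 0.2267, 0.0246] rows 5.9
(np.float64(0.4435), np.float64(0.2466), np.float64(0.1123), -28.3, 10.0) -> [0.0, 0.0, 0.0] [-0.0, -0.0001, 0.03] rows 0.7
(np.float64(0.4324), np.float64(0.2526), np.float64(0.0404), -28.3, 10.0) -> [0.0, 0.0, 0.0] [-0.0001, 0.0, 0.073] rows 1.8
```

Run:
```python
from h import *
im=env.capture("scene");cv2.imwrite("pics/s7.png",cv2.resize(im[130:300,200:420,::-1],(776,600)))
```

```text
(no output)
```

View pics/s7.png

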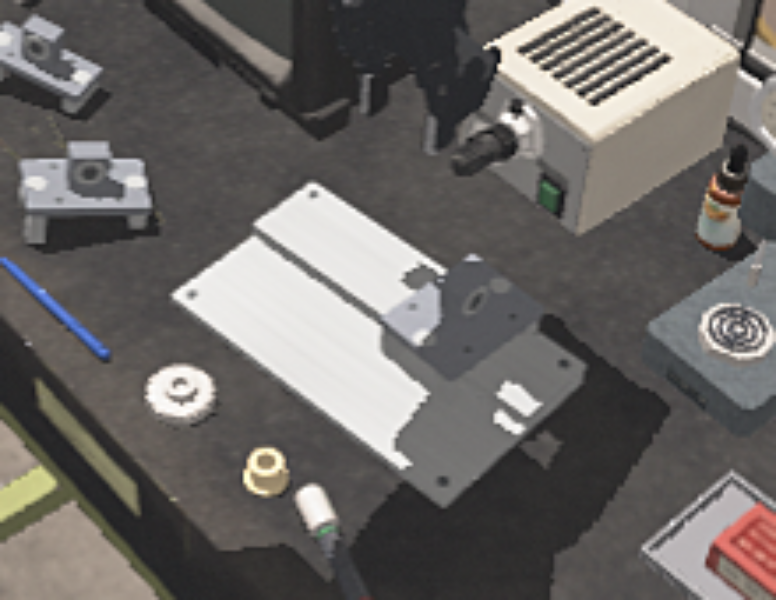

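The wide bracket was knocked aside: its discs are now at crop (425,335) and (508,288), turned and moved up-plate. I'll re-grip and re-place it.

Run:
```python
from h import *
f,r=onz("scene",(320.5,224.9),.05),onz("scene",(344,211.6),.05);d=r-f
print((f+r)/2,np.hypot(*d[:2]),np.degrees(np.arctan2(d[1],d[0])))
ms=masks("wide_bracket",("scene",),near=(.558,-.05))
for z in(.007,.01,.013): print(z,fit("wide_bracket",.558,-.051,z=z,ms=ms,yaws=[2])[0])
W=(.5595,-.051,2)
plan([bp(*W,.13,.01,0),bp(*W,.047,.01,0)])
```

```text
[ 0.56175 -0.05495  0.05   ] 0.08001562347441901 -3.080530774720695
0.007 [ 0.0927  0.5611 -0.0486  1.4665]
0.01 [ 0.0972  0.5586 -0.0505  1.9893]
0.013 [ 0.1032  0.5567 -0.0524  1.2867]
(np.float64(0.5595), np.float64(-0.051), np.float64(0.14), 2, 0) -> [-0.002, 0.001, 0.085] [0.0142, -0.0799, 0.0271] rows 2.1
(np.float64(0.5595), np.float64(-0.051), np.float64(0.057), 2, 0) -> [0.0, 0.0, 0.0] [0.0, 0.0, 0.083] rows 2.0
```

Request:
play_rows(commands=[0,0,0.1,0.014,-0.081,0.027,0.6,0,0,0.1,0.014,-0.081,0.027,0.6,0,0,0.1,0.014,-0.081,0.027,0.6,0,0,0.1,0.014,-0.081,0.027,0.6,0,0,0.1,0.014,-0.081,0.027,0.6])

```text
t: 21.77
tool_pos: [0.5599, -0.0517, 0.1402]
ee_rot: [[-1.0, -0.019, 0.001], [-0.019, 1.0, -0.001], [-0.001, -0.001, -1.0]]
contact_force: [0.7, -0.1, 0.0]
gripper_width: 0.0511
finger_force: 0.0
```

Run:
```python
from h import *
stat()
env.capture("scene");ms=masks("wide_bracket",("scene",),near=(.558,-.05));print(fit("wide_bracket",.558,-.051,z=.01,ms=ms,yaws=[2])[0])
plan([(.560,-.052,.0575,1,0)])
```

```text
t21.8 [ 0.5599 -0.0517  0.1402] ypr [ 1.09 -0.07 -0.07] F [ 0.7 -0.1  0. ] w0.0511 ff0.0
[ 0.0664  0.5588 -0.0503  3.0189]
(0.56, -0.052, 0.0575, 1, 0) -> [-0.001, 0.002, 0.004] [0.0006, -0.0011, 0.0832] rows 2.0
```

Request:
play_rows(commands=[0,0,-0.017,0,0.001,0.04,0.6,0,0,-0.017,0,0.001,0.07,0.6,0,0,-0.017,0,0.001,0.082,0.6,0,0,-0.017,0,0.001,0.082,0.6,0,0,-0.017,0,0.001,0.082,0.6,0,0,-0.017,0,0.001,0.082,0.1,0,0,-0.017,0,0.001,0.082,0.1,0,0,-0.017,0,0.001,0.082,0.1])

```text
t: 22.53
tool_pos: [0.5613, -0.0506, 0.0601]
ee_rot: [[-0.999, -0.038, 0.004], [-0.038, 0.999, -0.002], [-0.004, -0.002, -1.0]]
contact_force: [0.4, 0.9, 5.7]
gripper_width: 0.0187
finger_force: 58.7
```

Request:
play_rows(commands=[0,0,0,0,0,0,0.1,0,0,0,0,0,0,0.1,0,0,0,0,0,-0.01,0.1,0,0,0,0,0,-0.03,0.1,0,0,0,0,0,-0.03,0.1,0,0,0,0,0,-0.03,0.1])

```text
t: 23.03
tool_pos: [0.5608, -0.0506, 0.0895]
ee_rot: [[-0.999, -0.037, 0.004], [-0.037, 0.999, -0.002], [-0.004, -0.002, -1.0]]
contact_force: [0.0, 0.4, -4.7]
gripper_width: 0.019
finger_force: 59.6
```

Run:
```python
from h import *
stat()
env.capture("scene");ms=masks("wide_bracket",("scene",),near=(.56,-.05));print(fit("wide_bracket",.559,-.051,z=env.state()["tool_pos"][2]-.0475,ms=ms,yaws=[2])[0])
plan([pp(0,-.075,.078),pp(0,-.075,.050)])
```

```text
t23.0 [ 0.5608 -0.0506  0.0895] ypr [ 2.14 -0.24 -0.12] F [ 0.   0.4 -4.7] w0.0190 ff59.6
[ 0.2091  0.5548 -0.0517  3.4198]
(np.float64(0.537), np.float64(-0.074), np.float64(0.088), 6.9, 0) -> [-0.002, 0.001, -0.083] [0.0234, -0.0227, 0.0001] rows 0.8
(np.float64(0.537), np.float64(-0.074), np.float64(0.06), 6.9, 0) -> [0.0, 0.0, 0.0] [0.0, 0.0, 0.028] rows 0.7
```

Request:
play_rows(commands=[0,0,-0.083,0.022,-0.023,0,0.1,0,0,-0.083,0.022,-0.023,0,0.1,0,0,-0.083,0.022,-0.023,0,0.1,0,0,-0.083,0.022,-0.023,0.012,0.1,0,0,-0.083,0.022,-0.023,0.024,0.1,0,0,-0.083,0.022,-0.023,0.025,0.1,0,0,-0.083,0.022,-0.023,0.026,0.1])

```text
t: 23.72
tool_pos: [0.5381, -0.0738, 0.0607]
ee_rot: [[-0.993, -0.121, -0.001], [-0.121, 0.993, -0.001], [0.001, -0.001, -1.0]]
contact_force: [-0.2, -0.1, -4.3]
gripper_width: 0.0192
finger_force: 60.0
```

Request:
play_rows(commands=[0,0,0,0,0,0.001,0.1,0,0,0,0,0,0.0015,0.1,0,0,0,0,0,0.002,0.1,0,0,0,0,0,0.002,0.1,0,0,0,0,0,0.002,0.1])

```text
t: 24.13
tool_pos: [0.5391, -0.0743, 0.0606]
ee_rot: [[-0.993, -0.12, 0.002], [-0.12, 0.993, -0.002], [-0.002, -0.002, -1.0]]
contact_force: [-0.1, 0.1, -4.7]
gripper_width: 0.0191
finger_force: 60.0
```

Request:
play_rows(commands=[0,0,0,0,0,0.001,0.1,0,0,0,0,0,0.0015,0.1,0,0,0,0,0,0.0015,0.1,0,0,0,0,0,0.0015,0.1])

```text
t: 24.47
tool_pos: [0.5392, -0.0744, 0.0602]
ee_rot: [[-0.993, -0.12, 0.002], [-0.12, 0.993, -0.002], [-0.002, -0.002, -1.0]]
contact_force: [-3.6, 0.0, 9.6]
gripper_width: 0.0189
finger_force: 61.8
```

Run:
```python
from h import *
stat();plan([pp(0,-.075,.0475)])
```

```text
t24.5 [ 0.5392 -0.0744  0.0602] ypr [ 6.9  -0.12 -0.11] F [-3.6  0.   9.6] w0.0189 ff61.8
(np.float64(0.537), np.float64(-0.074), np.float64(0.0575), 6.9, 0) -> [-0.002, 0.002, 0.0] [0.0021, 0.0007, 0.0027] rows 0.1
```

Request:
play_rows(commands=[0,0,0,0,0,0.001,0.1,0,0,0,0,0,0.001,0.1,0,0,0,0,0,-0.001,0.1,0,0,0,0,0,-0.001,0.6,0,0,0,0,0,-0.001,0.6,0,0,0,0,0,-0.002,0.6,0,0,0,0,0,-0.03,0.6,0,0,0,0,0,-0.05,0.6])

```text
t: 25.13
tool_pos: [0.5384, -0.0742, 0.109]
ee_rot: [[-0.993, -0.12, -0.0], [-0.12, 0.993, -0.001], [0.001, -0.001, -1.0]]
contact_force: [0.8, -0.8, -0.3]
gripper_width: 0.0514
finger_force: 0.0
```

Request:
play_rows(commands=[0,0,0,0.06,0,-0.06,0,0,0,0,0.06,0,-0.06,0,0,0,0,0.06,0,-0.06,0,0,0,0,0.06,0,-0.06,0,0,0,0,0.06,0,-0.06,0,0,0,0,0.06,0,-0.06,0])

```text
t: 25.63
tool_pos: [0.4797, -0.0813, 0.168]
ee_rot: [[-0.993, -0.12, 0.001], [-0.12, 0.993, -0.001], [-0.001, -0.002, -1.0]]
contact_force: [-0.1, -0.2, 0.8]
gripper_width: 0.0001
finger_force: 0.0
```

Run:
```python
from h import *
stat()
im=env.capture("scene")
ms=masks("wide_bracket",("scene",),near=(.537,-.074));p=fit("wide_bracket",.537,-.074,z=.01,ms=ms,yaws=[7])[0];print(p)
f,r=discs(p[1]+.001,p[2],p[3]);print(f,r)
plan([(*f,.1,7,0),(*f,.052,7,0),(*f,.1,7,0),(*r,.1,7,0)])
```

```text
t25.6 [ 0.4797 -0.0813  0.168 ] ypr [ 6.91 -0.05 -0.09] F [-0.1 -0.2  0.8] w0.0001 ff0.0
[ 0.1019  0.5361 -0.0751  7.3643]
(np.float64(0.4974), np.float64(-0.0802)) (np.float64(0.5768), np.float64(-0.07))
(np.float64(0.4974), np.float64(-0.0802), 0.1, 7, 0) -> [-0.001, -0.0, -0.001] [-0.0179, -0.0011, 0.0677] rows 1.7
(np.float64(0.4974), np.float64(-0.0802), 0.052, 7, 0) -> [0.0, 0.0, 0.0] [0.0, 0.0, 0.048] rows 1.2
(np.float64(0.4974), np.float64(-0.0802), 0.1, 7, 0) -> [0.0, 0.0, 0.0] [0.0, 0.0, -0.048] rows 1.2
(np.float64(0.5768), np.float64(-0.07), 0.1, 7, 0) -> [0.0, 0.0, 0.0] [-0.0801, 0.0004, 0.0] rows 1.9
```

Request:
play_rows(commands=[0,0,0,-0.018,-0.001,0.04,0,0,0,0,-0.018,-0.001,0.08,0,0,0,0,-0.018,-0.001,0.1,0,0,0,0,-0.018,-0.001,0.11,0,0,0,0,-0.018,-0.001,0.115,0,0,0,0,-0.018,-0.001,0.115,0])

```text
t: 26.23
tool_pos: [0.4971, -0.0802, 0.0528]
ee_rot: [[-0.993, -0.12, -0.001], [-0.12, 0.993, -0.001], [0.001, -0.001, -1.0]]
contact_force: [0.5, -1.1, 0.6]
gripper_width: -0.0001
finger_force: 0.0
```

Request:
play_rows(commands=[0,0,0,0,0,0.002,0,0,0,0,0,0,0.003,0,0,0,0,0,0,0.004,0,0,0,0,0,0,0.0045,0,0,0,0,0,0,0.005,0,0,0,0,0,0,0.005,0,0,0,0,0,0,0.005,0,0,0,0,0,0,0.005,0])

```text
t: 26.9
tool_pos: [0.498, -0.0805, 0.05]
ee_rot: [[-0.993, -0.12, 0.003], [-0.12, 0.993, -0.002], [-0.003, -0.002, -1.0]]
contact_force: [-2.6, -0.0, 8.2]
gripper_width: -0.0002
finger_force: 4.2
```

```bash
python3 -c "
from h import *
stat()"
```

```text
t26.9 [ 0.498  -0.0805  0.05  ] ypr [ 6.9  -0.17 -0.13] F [-2.6 -0.   8.2] w-0.0002 ff4.2
```

Press a bit harder, then do the rear disc.

Request:
play_rows(commands=[0,0,0,0,0,0.001,0,0,0,0,0,0,0.0012,0,0,0,0,0,0,0.0012,0,0,0,0,0,0,0.0012,0,0,0,0,0,0,0.0012,0])

```text
t: 27.32
tool_pos: [0.4981, -0.0805, 0.0499]
ee_rot: [[-0.993, -0.12, 0.003], [-0.12, 0.993, -0.002], [-0.003, -0.002, -1.0]]
contact_force: [-6.9, 0.8, 23.3]
gripper_width: -0.0002
finger_force: 11.8
```

Request:
play_rows(commands=[0,0,0,0,0,-0.01,0,0,0,0,0,0,-0.053,0,0,0,0,0,0,-0.053,0,0,0,0,-0.08,0,-0.053,0,0,0,0,-0.08,0,-0.053,0,0,0,0,-0.08,0,-0.053,0,0,0,0,-0.08,0,-0.04,0,0,0,0,-0.08,0,-0.007,0])

```text
t: 27.98
tool_pos: [0.5798, -0.0711, 0.0575]
ee_rot: [[-0.993, -0.121, 0.009], [-0.121, 0.993, -0.003], [-0.009, -0.004, -1.0]]
contact_force: [-0.1, -0.5, -0.8]
gripper_width: 0.0001
finger_force: 0.0
```

Request:
play_rows(commands=[0,0,0,0,0,0.002,0,0,0,0,0,0,0.003,0,0,0,0,0,0,0.004,0,0,0,0,0,0,0.005,0,0,0,0,0,0,0.006,0,0,0,0,0,0,0.007,0,0,0,0,0,0,0.0075,0,0,0,0,0,0,0.0075,0])

```text
t: 28.65
tool_pos: [0.5752, -0.0707, 0.0499]
ee_rot: [[-0.993, -0.12, -0.001], [-0.12, 0.993, -0.001], [0.001, -0.001, -1.0]]
contact_force: [-10.6, 2.5, 30.6]
gripper_width: 0.0002
finger_force: 15.1
```

```bash
python3 -c "
from h import *
stat()"
```

```text
t28.6 [ 0.5752 -0.0707  0.0499] ypr [ 6.89  0.05 -0.07] F [-10.6   2.5  30.6] w0.0002 ff15.1
```

Request:
play_rows(commands=[0,0,0,0,0,-0.01,0,0,0,0,0,0,-0.1,0,0,0,0,0,0,-0.1,0,0,0,0,0,0,-0.1,0,0,0,0,0.05,0.13,-0.1,0.6,0,0,0,0.05,0.13,-0.1,0.6,0,0,0,0.05,0.13,-0.1,0.6,0,0,0,0.05,0.13,-0.1,0.6])

```text
t: 29.32
tool_pos: [0.5074, 0.0551, 0.1467]
ee_rot: [[-0.993, -0.121, -0.002], [-0.121, 0.993, -0.001], [0.002, -0.001, -1.0]]
contact_force: [0.3, 0.6, -0.2]
gripper_width: 0.0479
finger_force: 0.0
```

Run:
```python
from h import *
stat()
for c in("scene","top"): env.capture(c)
for n,x,y,k in[("wide_bracket",.537,-.075,dict(z=.01,yaws=[7])),("medium_bracket",.4252,.2565,dict(yaws=[-28],**LEAN))]:
    ms=masks(n,near=(x,y));print(n,[(c,fit(n,x,y,ms={c:ms[c]},**k)[0]) for c in ms])
Mm=(.4248,.2558,-28.5)
plan([bp(*Mm,.12),bp(*Mm,.047)])
```

```text
t29.3 [0.5074 0.0551 0.1467] ypr [ 6.97  0.09 -0.05] F [ 0.3  0.6 -0.2] w0.0479 ff0.0
wide_bracket [('scene', array([ 0.053 ,  0.5367, -0.0742,  7.2092])), ('top', array([ 0.0432,  0.5389, -0.0748,  7.267 ]))]
medium_bracket [('scene', array([  0.0733,   0.4245,   0.2547, -27.5759]))]
(np.float64(0.4431), np.float64(0.2459), np.float64(0.1123), -28.5, 10.0) -> [-0.055, 0.171, 0.615] [0.0453, 0.2012, 0.0343] rows 5.1
(np.float64(0.432), np.float64(0.2519), np.float64(0.0404), -28.5, 10.0) -> [0.0, 0.0, 0.0] [-0.0001, -0.0, 0.073] rows 1.8
```

Request:
play_rows(commands=[-0.055,0.171,0.615,0.045,0.201,0.034,0.6,-0.055,0.171,0.615,0.045,0.201,0.034,0.6,-0.055,0.171,0.615,0.045,0.201,0.034,0.6,-0.055,0.171,0.615,0.045,0.201,0.034,0.6,-0.055,0.171,0.615,0.045,0.201,0.034,0.6,-0.055,0.171,0.615,0.045,0.201,0.034,0.6,-0.055,0.171,0.615,0.045,0.201,0.034,0.6,-0.055,0.171,0.615,0.045,0.201,0.034,0.6])

```text
t: 30.28
tool_pos: [0.4433, 0.2457, 0.1123]
ee_rot: [[-0.866, 0.475, -0.153], [0.468, 0.88, 0.082], [0.173, -0.0, -0.985]]
contact_force: [0.2, -1.1, -0.4]
gripper_width: 0.0514
finger_force: 0.0
```

Run:
```python
from h import *
stat();env.capture("scene")
ms=masks("medium_bracket",("scene",),near=(.4248,.2558));print(fit("medium_bracket",.4248,.2558,ms=ms,yaws=[-28],**LEAN)[0])
Mm=(.4248,.2558,-28.5)
plan([bp(*Mm,.047)])
```

```text
t30.3 [0.4433 0.2457 0.1123] ypr [-2.839e+01  9.980e+00 -2.000e-02] F [ 0.2 -1.1 -0.4] w0.0514 ff0.0
[  0.08     0.4247   0.2564 -26.5025]
(np.float64(0.432), np.float64(0.2519), np.float64(0.0404), -28.5, 10.0) -> [0.0, 0.0, 0.001] [0.0005, 0.0003, 0.0734] rows 1.8
```

Request:
play_rows(commands=[0,0,0,0,0,0.04,0.6,0,0,0,0,0,0.073,0.6,0,0,0,0,0,0.073,0.6,0,0,0,0,0,0.073,0.6,0,0,0,0,0,0.073,0.1,0,0,0,0,0,0.073,0.1,0,0,0,0,0,0.073,0.1,0,0,0,0,0,0.073,0.1])

```text
t: 31.05
tool_pos: [0.4328, 0.2526, 0.0423]
ee_rot: [[-0.867, 0.476, -0.15], [0.469, 0.879, 0.084], [0.172, 0.002, -0.985]]
contact_force: [-0.1, -4.9, 8.0]
gripper_width: 0.0189
finger_force: 63.3
```

Request:
play_rows(commands=[0,0,0,0,0,0,0.1,0,0,0,0,0,0,0.1,0,0,0,0,0,-0.02,0.1,0,0,0,0,0,-0.06,0.1,0,0,0,0,0,-0.08,0.1,0,0,0,0,0,-0.08,0.1,0,0,0,0,0,-0.08,0.1,0,0,0,0,0,-0.08,0.1])

```text
t: 31.72
tool_pos: [0.4428, 0.2456, 0.1188]
ee_rot: [[-0.866, 0.476, -0.154], [0.469, 0.879, 0.082], [0.174, -0.001, -0.985]]
contact_force: [0.2, 0.6, -4.4]
gripper_width: 0.019
finger_force: 61.8
```

Run:
```python
from h import *
stat();plan([pp(0,.008,.12),pp(0,.008,.05)])
```

```text
t31.7 [0.4428 0.2456 0.1188] ypr [-28.43  10.05  -0.06] F [ 0.2  0.6 -4.4] w0.0190 ff61.8
(np.float64(0.527), np.float64(0.0084), np.float64(0.13), 6.9, 0) -> [0.053, -0.17, -0.615] [-0.1822, -0.1686, -0.0435] rows 6.0
(np.float64(0.527), np.float64(0.0084), np.float64(0.06), 6.9, 0) -> [0.0, 0.0, 0.0] [0.0, 0.0, 0.07] rows 1.7
```

Request:
play_rows(commands=[0.053,-0.17,-0.615,-0.182,-0.169,-0.044,0.1,0.053,-0.17,-0.615,-0.182,-0.169,-0.044,0.1,0.053,-0.17,-0.615,-0.182,-0.169,-0.044,0.1,0.053,-0.17,-0.615,-0.182,-0.169,-0.044,0.1,0.053,-0.17,-0.615,-0.182,-0.169,-0.044,0.1,0.053,-0.17,-0.615,-0.182,-0.169,-0.044,0.1,0.053,-0.17,-0.615,-0.182,-0.169,-0.044,0.1,0.053,-0.17,-0.615,-0.182,-0.169,-0.044,0.1])

```text
t: 32.38
tool_pos: [0.5268, 0.0064, 0.1295]
ee_rot: [[-0.993, -0.116, -0.002], [-0.116, 0.993, 0.001], [0.002, 0.001, -1.0]]
contact_force: [0.2, 0.1, -5.0]
gripper_width: 0.0188
finger_force: 61.9
```

Request:
play_rows(commands=[0,0,0,0,0,0,0.1,0,0,0,0,0,0,0.1,0,0,0,0,0,0,0.1])

```text
t: 32.63
tool_pos: [0.5266, 0.0096, 0.1303]
ee_rot: [[-0.993, -0.122, -0.001], [-0.122, 0.993, 0.001], [0.001, 0.001, -1.0]]
contact_force: [0.1, 0.1, -4.3]
gripper_width: 0.0189
finger_force: 61.9
```

Run:
```python
from h import *
stat();plan([pp(0,.008,.12),pp(0,.008,.053)])
im=env.capture("scene");cv2.imwrite("pics/s8.png",cv2.resize(im[130:300,200:420,::-1],(776,600)))
```

```text
t32.6 [0.5266 0.0096 0.1303] ypr [6.99 0.06 0.05] F [ 0.1  0.1 -4.3] w0.0189 ff61.9
(np.float64(0.527), np.float64(0.0084), np.float64(0.13), 6.9, 0) -> [0.001, -0.001, 0.002] [-0.0003, -0.0013, 0.0003] rows 0.0
(np.float64(0.527), np.float64(0.0084), np.float64(0.063), 6.9, 0) -> [0.0, 0.0, 0.0] [0.0, 0.0, 0.067] rows 1.6
```

View pics/s8.png

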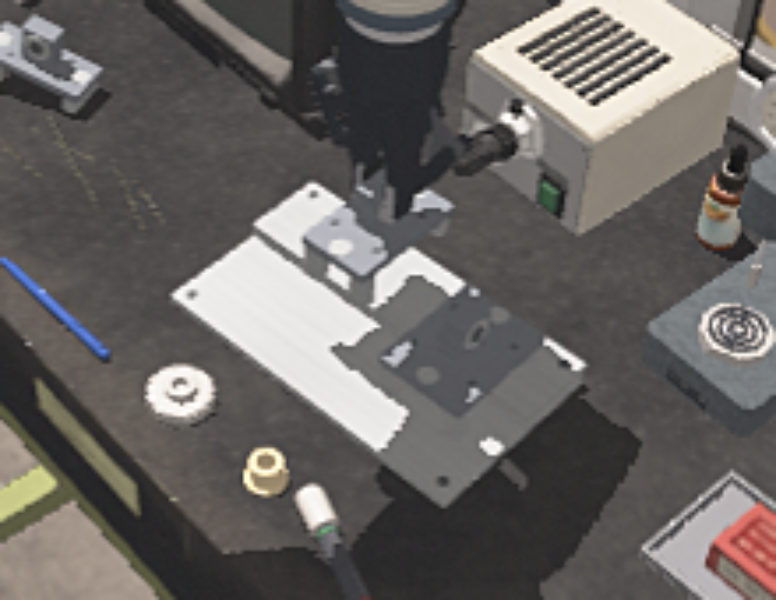

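The medium bracket hangs level at (370,235), beside the wide one at (460,345), which stands as placed. I'll lower it.

Request:
play_rows(commands=[0,0,0,0,0,0.03,0.1,0,0,0,0,0,0.055,0.1,0,0,0,0,0,0.064,0.1,0,0,0,0,0,0.066,0.1,0,0,0,0,0,0.067,0.1,0,0,0,0,0,0.068,0.1,0,0,0,0,0,0.069,0.1,0,0,0,0,0,0.07,0.1])

```text
t: 33.35
tool_pos: [0.5285, 0.0084, 0.0621]
ee_rot: [[-0.993, -0.12, 0.003], [-0.12, 0.993, 0.001], [-0.003, 0.0, -1.0]]
contact_force: [0.5, -1.0, -3.8]
gripper_width: 0.0191
finger_force: 61.8
```

Request:
play_rows(commands=[0,0,0,0,0,0.001,0.1,0,0,0,0,0,0.0015,0.1,0,0,0,0,0,0.0015,0.1,0,0,0,0,0,0.0015,0.1])

```text
t: 33.68
tool_pos: [0.5277, 0.0084, 0.0598]
ee_rot: [[-0.993, -0.12, 0.001], [-0.12, 0.993, 0.001], [-0.001, 0.0, -1.0]]
contact_force: [-0.1, 0.7, -3.0]
gripper_width: 0.0189
finger_force: 61.8
```

Request:
play_rows(commands=[0,0,0,0,0,0.001,0.1,0,0,0,0,0,0.001,0.1,0,0,0,0,0,0.001,0.1,0,0,0,0,0,0.001,0.1])

```text
t: 34.02
tool_pos: [0.5278, 0.0083, 0.0595]
ee_rot: [[-0.993, -0.12, 0.001], [-0.12, 0.993, 0.0], [-0.001, 0.0, -1.0]]
contact_force: [-2.0, -0.7, 6.6]
gripper_width: 0.019
finger_force: 63.5
```

Run:
```python
from h import *
stat()
```

```text
t34.0 [0.5278 0.0083 0.0595] ypr [ 6.89 -0.08  0.02] F [-2.  -0.7  6.6] w0.0190 ff63.5
```

Request:
play_rows(commands=[0,0,0,0,0,0.001,0.1,0,0,0,0,0,0.001,0.1,0,0,0,0,0,-0.0005,0.1,0,0,0,0,0,-0.0005,0.6,0,0,0,0,0,-0.0005,0.6,0,0,0,0,0,-0.002,0.6,0,0,0,0,0,-0.03,0.6,0,0,0,0,0,-0.05,0.6])

```text
t: 34.68
tool_pos: [0.5271, 0.0084, 0.1088]
ee_rot: [[-0.993, -0.12, -0.001], [-0.12, 0.993, 0.001], [0.001, 0.001, -1.0]]
contact_force: [0.8, 0.4, 1.4]
gripper_width: 0.0512
finger_force: 0.0
```

Request:
play_rows(commands=[0,0,0,0.06,0,-0.06,0,0,0,0,0.06,0,-0.06,0,0,0,0,0.06,0,-0.06,0,0,0,0,0.06,0,-0.06,0,0,0,0,0.06,0,-0.06,0,0,0,0,0.06,0,-0.06,0])

```text
t: 35.18
tool_pos: [0.4685, 0.0012, 0.1679]
ee_rot: [[-0.993, -0.12, 0.001], [-0.12, 0.993, 0.001], [-0.001, 0.0, -1.0]]
contact_force: [0.5, -0.0, -1.2]
gripper_width: 0.0003
finger_force: 0.0
```

Run:
```python
from h import *
stat()
im=env.capture("scene")
ms=masks("medium_bracket",("scene",),near=(.527,.0084));p=fit("medium_bracket",.527,.0084,z=.01,ms=ms,yaws=[7])[0];print(p)
m2=masks("wide_bracket",("scene",),near=(.537,-.074));print(fit("wide_bracket",.537,-.074,z=.01,ms=m2,yaws=[7])[0])
f,r=discs(p[1]+.001,p[2],p[3]);print(f,r)
plan([(*f,.1,7,0),(*f,.05,7,0),(*f,.1,7,0),(*r,.1,7,0)])
```

```text
t35.2 [0.4685 0.0012 0.1679] ypr [ 6.9  -0.04  0.03] F [ 0.5 -0.  -1.2] w0.0003 ff0.0
[0.0764 0.5252 0.0078 6.6674]
[ 0.073   0.5356 -0.0748  7.1648]
(np.float64(0.4865), np.float64(0.0032)) (np.float64(0.5659), np.float64(0.0124))
(np.float64(0.4865), np.float64(0.0032), 0.1, 7, 0) -> [0.001, -0.001, -0.002] [-0.0185, -0.0003, 0.0675] rows 1.7
(np.float64(0.4865), np.float64(0.0032), 0.05, 7, 0) -> [0.0, 0.0, 0.0] [0.0, 0.0, 0.05] rows 1.2
(np.float64(0.4865), np.float64(0.0032), 0.1, 7, 0) -> [0.0, 0.0, 0.0] [0.0, 0.0, -0.05] rows 1.2
(np.float64(0.5659), np.float64(0.0124), 0.1, 7, 0) -> [0.0, 0.0, 0.0] [-0.0799, -0.0005, 0.0] rows 1.9
```

Request:
play_rows(commands=[0,0,0,-0.0185,0,0.04,0,0,0,0,-0.0185,0,0.08,0,0,0,0,-0.0185,0,0.1,0,0,0,0,-0.0185,0,0.11,0,0,0,0,-0.0185,0,0.115,0,0,0,0,-0.0185,0,0.115,0])

```text
t: 35.83
tool_pos: [0.4861, 0.0034, 0.0527]
ee_rot: [[-0.993, -0.12, -0.001], [-0.12, 0.993, 0.001], [0.001, 0.001, -1.0]]
contact_force: [-0.3, 0.2, -0.8]
gripper_width: 0.0001
finger_force: 0.0
```

Request:
play_rows(commands=[0,0,0,0,0,0.002,0,0,0,0,0,0,0.003,0,0,0,0,0,0,0.004,0,0,0,0,0,0,0.005,0,0,0,0,0,0,0.0055,0,0,0,0,0,0,0.006,0,0,0,0,0,0,0.006,0,0,0,0,0,0,0.006,0])

```text
t: 36.5
tool_pos: [0.4873, 0.0034, 0.0499]
ee_rot: [[-0.993, -0.12, 0.003], [-0.12, 0.993, 0.0], [-0.003, 0.0, -1.0]]
contact_force: [-5.2, -0.1, 23.2]
gripper_width: -0.0001
finger_force: 11.4
```

```bash
python3 -c "
from h import *
stat()"
```

```text
t36.5 [0.4873 0.0034 0.0499] ypr [ 6.9  -0.19  0.  ] F [-5.2 -0.1 23.2] w-0.0001 ff11.4
```

Request:
play_rows(commands=[0,0,0,0,0,-0.01,0,0,0,0,0,0,-0.053,0,0,0,0,0,0,-0.053,0,0,0,0,-0.08,0,-0.053,0,0,0,0,-0.08,0,-0.053,0,0,0,0,-0.08,0,-0.053,0,0,0,0,-0.08,0,-0.04,0,0,0,0,-0.08,0,-0.007,0])

```text
t: 37.17
tool_pos: [0.5704, 0.0131, 0.0584]
ee_rot: [[-0.993, -0.12, 0.011], [-0.12, 0.993, 0.001], [-0.011, -0.001, -1.0]]
contact_force: [1.1, -0.4, 0.6]
gripper_width: -0.0002
finger_force: 0.0
```

Request:
play_rows(commands=[0,0,0,0,0,0.002,0,0,0,0,0,0,0.003,0,0,0,0,0,0,0.004,0,0,0,0,0,0,0.005,0,0,0,0,0,0,0.006,0,0,0,0,0,0,0.0065,0,0,0,0,0,0,0.007,0,0,0,0,0,0,0.007,0])

```text
t: 37.83
tool_pos: [0.5663, 0.013, 0.05]
ee_rot: [[-0.993, -0.12, 0.002], [-0.12, 0.993, 0.001], [-0.002, 0.0, -1.0]]
contact_force: [-4.7, 0.2, 15.5]
gripper_width: -0.0001
finger_force: 7.8
```

```bash
python3 -c "
from h import *
stat()"
```

```text
t37.8 [0.5663 0.013  0.05  ] ypr [ 6.9  -0.13  0.01] F [-4.7  0.2 15.5] w-0.0001 ff7.8
```

Request:
play_rows(commands=[0,0,0,0,0,0.0007,0,0,0,0,0,0,0.0007,0,0,0,0,0,0,0.0007,0,0,0,0,0,0,0.0007,0])

```text
t: 38.17
tool_pos: [0.5663, 0.013, 0.05]
ee_rot: [[-0.993, -0.12, 0.002], [-0.12, 0.993, 0.001], [-0.002, 0.0, -1.0]]
contact_force: [-7.3, 0.5, 22.7]
gripper_width: -0.0002
finger_force: 11.2
```

Request:
play_rows(commands=[0,0,0,0,0,-0.01,0,0,0,0,0,0,-0.1,0,0,0,0,0,0,-0.1,0,0,0,0,0,0,-0.1,0,0,0,0,0.05,0.15,-0.1,0.6,0,0,0,0.05,0.15,-0.1,0.6,0,0,0,0.05,0.15,-0.1,0.6,0,0,0,0.05,0.15,-0.1,0.6])

```text
t: 38.83
tool_pos: [0.497, 0.1576, 0.148]
ee_rot: [[-0.993, -0.12, 0.002], [-0.12, 0.993, 0.001], [-0.002, 0.001, -1.0]]
contact_force: [0.6, 0.2, -0.4]
gripper_width: 0.0483
finger_force: 0.0
```

Run:
```python
from h import *
stat()
for c in("scene","top"): env.capture(c)
N=(.487,.412,-65)
for n,x,y,k in[("wide_bracket",.537,-.075,dict(z=.01,yaws=[7])),("medium_bracket",.526,.008,dict(z=.01,yaws=[7])),("narrow_bracket",*N[:2],dict(yaws=[-65],**LEAN))]:
    ms=masks(n,near=(x,y));print(n,[(c,fit(n,x,y,ms={c:ms[c]},**k)[0]) for c in ms])
plan([bp(*N,.15),bp(*N,.12),bp(*N,.047)])
```

```text
t38.8 [0.497  0.1576 0.148 ] ypr [ 6.87 -0.13  0.06] F [ 0.6  0.2 -0.4] w0.0483 ff0.0
wide_bracket [('scene', array([ 0.0842,  0.5363, -0.0754,  7.0681])), ('top', array([ 0.0642,  0.5391, -0.0756,  8.4176]))]
medium_bracket [('scene', array([9.5700e-02, 5.2400e-01, 7.2000e-03, 8.1872e+00])), ('top', array([0.05  , 0.5274, 0.0066, 5.9617]))]
narrow_bracket [('scene', array([  0.1295,   0.487 ,   0.413 , -66.9919])), ('top', array([  0.0836,   0.4874,   0.4123, -65.5841]))]
(np.float64(0.498), np.float64(0.3884), np.float64(0.1418), -65, 10.0) -> [-0.108, 0.152, 1.25] [-0.0269, 0.2319, 0.0055] rows 10.1
(np.float64(0.4958), np.float64(0.3931), np.float64(0.1123), -65, 10.0) -> [0.0, 0.0, 0.0] [-0.0, -0.0, 0.03] rows 0.7
(np.float64(0.4904), np.float64(0.4046), np.float64(0.0404), -65, 10.0) -> [0.0, 0.0, 0.0] [0.0, -0.0, 0.073] rows 1.8
```

Run:
```python
from h import *
for uv in[(290,165),(240,118),(262,143)]: print(onz("scene",uv,0))
for uv in[(118,155),(170,165),(215,167)]: print(onz("top",uv,0),onz("top",uv,.1),onz("top",uv,.25))
```

```text
[0.6457 0.2165 0.    ]
[0.667  0.5071 0.    ]
[0.6436 0.354  0.    ]
[0.6615 0.5801 0.    ] [0.6404 0.5405 0.1   ] [0.6088 0.481  0.25  ]
[0.628 0.402 0.   ] [0.6093 0.375  0.1   ] [0.5812 0.3345 0.25  ]
[0.6221 0.2505 0.    ] [0.6038 0.2343 0.1   ] [0.5763 0.2099 0.25  ]
```

Request:
play_rows(commands=[0,0,0.5,0,0,-0.02,0.6,0,0,0.5,0,0,-0.02,0.6,0,0,0.5,0,0,-0.02,0.6,0,0,0.5,0,0,-0.02,0.6,0,0,0.5,0,0,-0.02,0.6,0,0,0.5,0,0,-0.02,0.6])

```text
t: 39.73
tool_pos: [0.4985, 0.155, 0.167]
ee_rot: [[-0.93, 0.369, 0.001], [0.369, 0.93, 0.001], [-0.001, 0.001, -1.0]]
contact_force: [-0.4, -0.1, 0.4]
gripper_width: 0.0516
finger_force: 0.0
```

Run:
```python
from h import *
N=(.487,.4125,-65.3)
stat();plan([bp(*N,.12),bp(*N,.047)])
```

```text
t39.7 [0.4985 0.155  0.167 ] ypr [-21.62  -0.04   0.05] F [-0.4 -0.1  0.4] w0.0516 ff0.0
(np.float64(0.4957), np.float64(0.3936), np.float64(0.1123), -65.3, 10.0) -> [-0.065, 0.166, 0.76] [0.0905, 0.2207, 0.0548] rows 6.3
(np.float64(0.4904), np.float64(0.4051), np.float64(0.0404), -65.3, 10.0) -> [0.0, 0.0, 0.0] [-0.0, -0.0, 0.073] rows 1.8
```

Request:
play_rows(commands=[-0.065,0.166,0.76,0.0905,0.221,0.055,0.6,-0.065,0.166,0.76,0.0905,0.221,0.055,0.6,-0.065,0.166,0.76,0.0905,0.221,0.055,0.6,-0.065,0.166,0.76,0.0905,0.221,0.055,0.6,-0.065,0.166,0.76,0.0905,0.221,0.055,0.6,-0.065,0.166,0.76,0.0905,0.221,0.055,0.6,-0.065,0.166,0.76,0.0905,0.221,0.055,0.6,-0.065,0.166,0.76,0.0905,0.221,0.055,0.6])

```text
t: 40.4
tool_pos: [0.4955, 0.3953, 0.111]
ee_rot: [[-0.414, 0.907, -0.074], [0.894, 0.42, 0.157], [0.173, -0.001, -0.985]]
contact_force: [0.2, -0.3, -0.3]
gripper_width: 0.0508
finger_force: 0.0
```

Request:
play_rows(commands=[0,0,0,0,0,0,0.6,0,0,0,0,0,0,0.6,0,0,0,0,0,0,0.6])

```text
t: 40.65
tool_pos: [0.4965, 0.3936, 0.1126]
ee_rot: [[-0.41, 0.909, -0.072], [0.895, 0.417, 0.157], [0.173, 0.0, -0.985]]
contact_force: [0.8, -0.2, -0.6]
gripper_width: 0.0512
finger_force: 0.0
```

Run:
```python
from h import *
N=(.487,.4125,-65.3)
env.capture("scene");ms=masks("narrow_bracket",("scene",),near=N[:2]);print(fit("narrow_bracket",*N[:2],ms=ms,yaws=[-65],**LEAN)[0])
stat();plan([bp(*N,.047)])
```

```text
[  0.0832   0.4876   0.4143 -64.6522]
t40.8 [0.4965 0.3938 0.1126] ypr [-6.541e+01  9.970e+00  2.000e-02] F [-0.4 -0.1 -0.1] w0.0516 ff0.0
(np.float64(0.4904), np.float64(0.4051), np.float64(0.0404), -65.3, 10.0) -> [0.001, 0.001, -0.002] [0.0001, -0.0009, 0.0733] rows 1.8
```

Request:
play_rows(commands=[0,0,0,0,0,0.04,0.6,0,0,0,0,0,0.073,0.6,0,0,0,0,0,0.073,0.6,0,0,0,0,0,0.073,0.6,0,0,0,0,0,0.073,0.1,0,0,0,0,0,0.073,0.1,0,0,0,0,0,0.073,0.1,0,0,0,0,0,0.073,0.1])

```text
t: 41.42
tool_pos: [0.4919, 0.4067, 0.0424]
ee_rot: [[-0.41, 0.909, -0.07], [0.895, 0.416, 0.159], [0.174, 0.003, -0.985]]
contact_force: [-0.5, -3.2, 8.3]
gripper_width: 0.0191
finger_force: 60.9
```

Request:
play_rows(commands=[0,0,0,0,0,0,0.1,0,0,0,0,0,0,0.1,0,0,0,0,0,-0.02,0.1,0,0,0,0,0,-0.06,0.1,0,0,0,0,0,-0.08,0.1,0,0,0,0,0,-0.08,0.1,0,0,0,0,0,-0.08,0.1,0,0,0,0,0,-0.08,0.1])

```text
t: 42.08
tool_pos: [0.4957, 0.3931, 0.1181]
ee_rot: [[-0.41, 0.909, -0.074], [0.896, 0.416, 0.156], [0.173, -0.002, -0.985]]
contact_force: [0.1, 0.2, -4.7]
gripper_width: 0.0189
finger_force: 59.7
```

Run:
```python
from h import *
stat();a=pp(0,.075,.12)
plan([(.5,.3,.135,-30,0),a])
```

```text
t42.1 [0.4957 0.3931 0.1181] ypr [-65.42   9.96  -0.1 ] F [ 0.1  0.2 -4.7] w0.0189 ff59.7
(0.5, 0.3, 0.135, -30, 0) -> [0.052, -0.169, -0.616] [-0.0822, -0.0349, -0.0315] rows 5.1
(np.float64(0.519), np.float64(0.075), np.float64(0.13), 6.9, 0) -> [0.0, 0.0, -0.644] [-0.129, -0.1854, 0.005] rows 5.4
```

Request:
play_rows(commands=[0.052,-0.169,-0.616,-0.082,-0.035,-0.0315,0.1,0.052,-0.169,-0.616,-0.082,-0.035,-0.0315,0.1,0.052,-0.169,-0.616,-0.082,-0.035,-0.0315,0.1,0.052,-0.169,-0.616,-0.082,-0.035,-0.0315,0.1,0.052,-0.169,-0.616,-0.082,-0.035,-0.0315,0.1,0.052,-0.169,-0.616,-0.082,-0.035,-0.0315,0.1,0.052,-0.169,-0.616,-0.082,-0.035,-0.0315,0.1])

```text
t: 42.67
tool_pos: [0.4992, 0.3007, 0.1343]
ee_rot: [[-0.865, 0.501, -0.002], [0.501, 0.865, -0.0], [0.001, -0.001, -1.0]]
contact_force: [-0.7, -0.6, -3.1]
gripper_width: 0.0193
finger_force: 60.1
```

Request:
play_rows(commands=[0,0,-0.644,-0.129,-0.185,0.005,0.1,0,0,-0.644,-0.129,-0.185,0.005,0.1,0,0,-0.644,-0.129,-0.185,0.005,0.1,0,0,-0.644,-0.129,-0.185,0.005,0.1,0,0,-0.644,-0.129,-0.185,0.005,0.1,0,0,-0.644,-0.129,-0.185,0.005,0.1,0,0,-0.644,-0.129,-0.185,0.005,0.1,0,0,-0.644,-0.129,-0.185,0.005,0.1])

```text
t: 43.33
tool_pos: [0.5194, 0.0743, 0.13]
ee_rot: [[-0.994, -0.113, -0.0], [-0.113, 0.994, 0.001], [0.0, 0.001, -1.0]]
contact_force: [0.4, 1.2, -4.3]
gripper_width: 0.0188
finger_force: 60.7
```

Request:
play_rows(commands=[0,0,0,0,0,0,0.1,0,0,0,0,0,0,0.1,0,0,0,0,0,0,0.1])

```text
t: 43.58
tool_pos: [0.5196, 0.077, 0.1305]
ee_rot: [[-0.993, -0.12, 0.001], [-0.12, 0.993, 0.001], [-0.001, 0.001, -1.0]]
contact_force: [-0.2, -1.0, -4.1]
gripper_width: 0.0192
finger_force: 60.7
```

Run:
```python
from h import *
stat();plan([pp(0,.075,.12),pp(0,.075,.05)])
for c in("scene","top"): im=env.capture(c)
for n,x,y,k in[("wide_bracket",.537,-.075,dict(z=.01,yaws=[7])),("medium_bracket",.526,.008,dict(z=.01,yaws=[7]))]:
    ms=masks(n,near=(x,y));print(n,[(c,fit(n,x,y,ms={c:ms[c]},**k)[0]) for c in ms])
im=env.capture("scene");cv2.imwrite("pics/s9.png",cv2.resize(im[130:300,200:420,::-1],(776,600)))
```

```text
t43.6 [0.5196 0.077  0.1305] ypr [ 6.9  -0.06  0.05] F [-0.2 -1.  -4.1] w0.0192 ff60.7
(np.float64(0.519), np.float64(0.075), np.float64(0.13), 6.9, 0) -> [0.001, 0.001, -0.0] [0.0008, -0.0019, 0.0005] rows 0.1
(np.float64(0.519), np.float64(0.075), np.float64(0.06), 6.9, 0) -> [0.0, 0.0, 0.0] [0.0, 0.0, 0.07] rows 1.7
wide_bracket [('scene', array([ 0.0635,  0.5368, -0.075 ,  6.4659])), ('top', array([ 0.1109,  0.5385, -0.0737,  7.8861]))]
medium_bracket [('scene', array([9.1000e-02, 5.2390e-01, 8.7000e-03, 8.8946e+00]))]
```

View pics/s9.png

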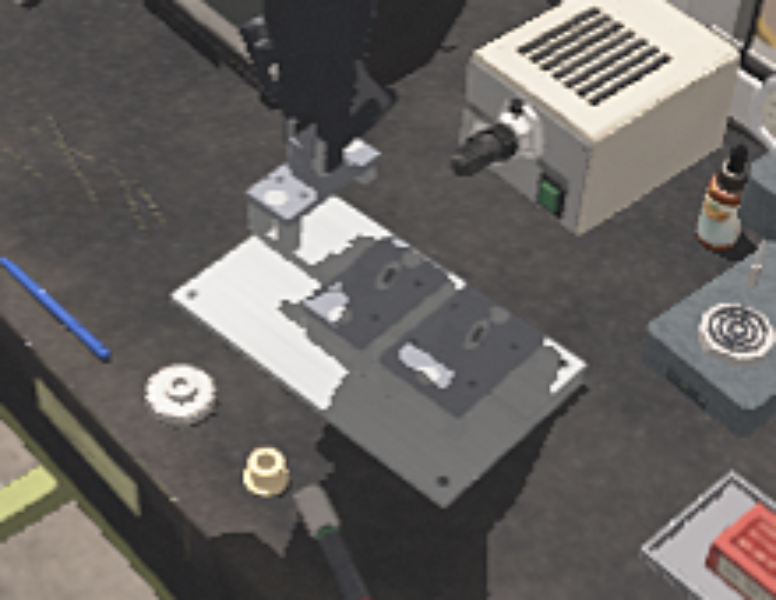

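The wide (460,345) and medium (380,285) brackets stand side by side, and the narrow one hangs level at (285,210). I'll lower it.

Request:
play_rows(commands=[0,0,0,0,0,0.03,0.1,0,0,0,0,0,0.055,0.1,0,0,0,0,0,0.064,0.1,0,0,0,0,0,0.066,0.1,0,0,0,0,0,0.067,0.1,0,0,0,0,0,0.068,0.1,0,0,0,0,0,0.069,0.1,0,0,0,0,0,0.07,0.1])

```text
t: 44.6
tool_pos: [0.5207, 0.0761, 0.0617]
ee_rot: [[-0.993, -0.12, 0.003], [-0.12, 0.993, 0.001], [-0.003, 0.001, -1.0]]
contact_force: [-1.1, 0.1, -4.5]
gripper_width: 0.0192
finger_force: 60.6
```

Request:
play_rows(commands=[0,0,0,0,0,0.001,0.1,0,0,0,0,0,0.0015,0.1,0,0,0,0,0,0.0015,0.1,0,0,0,0,0,0.0015,0.1])

```text
t: 44.93
tool_pos: [0.5199, 0.076, 0.0594]
ee_rot: [[-0.993, -0.12, 0.002], [-0.12, 0.993, 0.001], [-0.002, 0.001, -1.0]]
contact_force: [-0.2, -0.3, -2.9]
gripper_width: 0.0192
finger_force: 60.7
```

Request:
play_rows(commands=[0,0,0,0,0,0.001,0.1,0,0,0,0,0,0.001,0.1,0,0,0,0,0,0.001,0.1,0,0,0,0,0,0.001,0.1])

```text
t: 45.27
tool_pos: [0.5201, 0.0759, 0.0592]
ee_rot: [[-0.993, -0.12, 0.002], [-0.12, 0.993, 0.001], [-0.002, 0.0, -1.0]]
contact_force: [-1.8, -1.0, 7.6]
gripper_width: 0.0193
finger_force: 62.4
```

Run:
```python
from h import *
stat()
```

```text
t45.3 [0.5201 0.0759 0.0592] ypr [ 6.88 -0.11  0.03] F [-1.8 -1.   7.6] w0.0193 ff62.4
```

Request:
play_rows(commands=[0,0,0,0,0,0.001,0.1,0,0,0,0,0,0.001,0.1,0,0,0,0,0,-0.0005,0.1,0,0,0,0,0,-0.0005,0.6,0,0,0,0,0,-0.0005,0.6,0,0,0,0,0,-0.002,0.6,0,0,0,0,0,-0.03,0.6,0,0,0,0,0,-0.05,0.6])

```text
t: 45.93
tool_pos: [0.5192, 0.0759, 0.1084]
ee_rot: [[-0.993, -0.12, -0.001], [-0.12, 0.993, 0.0], [0.001, 0.001, -1.0]]
contact_force: [0.7, 0.4, 0.1]
gripper_width: 0.0511
finger_force: 0.0
```

Request:
play_rows(commands=[0,0,0,0.06,0,-0.06,0,0,0,0,0.06,0,-0.06,0,0,0,0,0.06,0,-0.06,0,0,0,0,0.06,0,-0.06,0,0,0,0,0.06,0,-0.06,0,0,0,0,0.06,0,-0.06,0])

```text
t: 46.43
tool_pos: [0.4606, 0.0688, 0.1674]
ee_rot: [[-0.993, -0.12, 0.001], [-0.12, 0.993, 0.001], [-0.001, 0.0, -1.0]]
contact_force: [0.5, -0.0, 0.3]
gripper_width: -0.0004
finger_force: 0.0
```

Run:
```python
from h import *
stat()
im=env.capture("scene");cv2.imwrite("pics/s10.png",cv2.resize(im[130:300,200:420,::-1],(776,600)))
ms=masks("narrow_bracket",("scene",),near=(.52,.076));p=fit("narrow_bracket",.519,.0755,z=.01,ms=ms,yaws=[7])[0];print(p)
f,r=discs(p[1]+.001,p[2],7);print(f,r)
plan([(*f,.05,7,0)])
```

```text
t46.4 [0.4606 0.0688 0.1674] ypr [ 6.87 -0.06  0.03] F [ 0.5 -0.   0.3] w-0.0004 ff0.0
[0.0893 0.5191 0.0763 8.2448]
(np.float64(0.4804), np.float64(0.0714)) (np.float64(0.5598), np.float64(0.0812))
(np.float64(0.4804), np.float64(0.0714), 0.05, 7, 0) -> [0.001, -0.0, -0.002] [-0.0202, 0.0002, 0.1171] rows 2.8
```

View pics/s10.png

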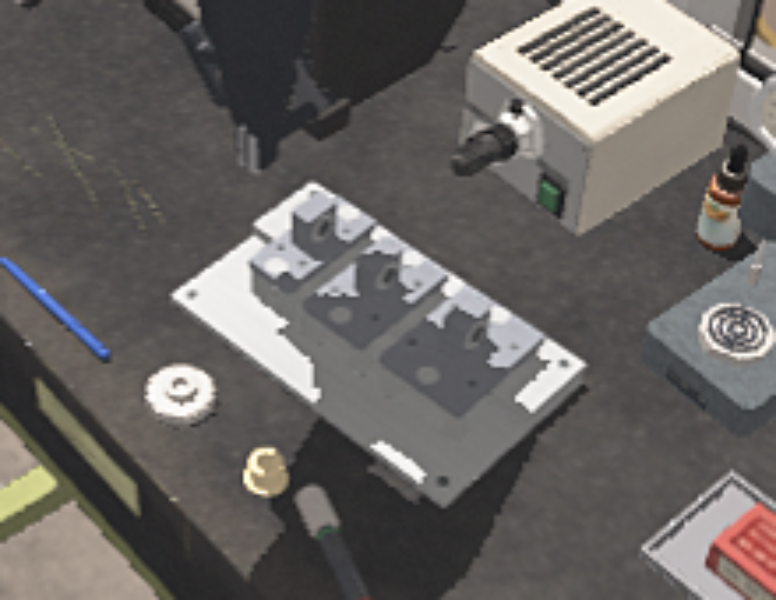

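All three brackets stand side by side, with the narrow one's front disc at (275,265) and its rear disc at (352,225). I'll press the narrow one.

Request:
play_rows(commands=[0,0,0,-0.02,0,0.04,0,0,0,0,-0.02,0,0.08,0,0,0,0,-0.02,0,0.1,0,0,0,0,-0.02,0,0.11,0,0,0,0,-0.02,0,0.115,0,0,0,0,-0.02,0,0.115,0])

```text
t: 47.03
tool_pos: [0.4797, 0.0711, 0.0521]
ee_rot: [[-0.993, -0.12, -0.001], [-0.12, 0.993, 0.0], [0.001, 0.001, -1.0]]
contact_force: [-0.7, -0.3, 0.0]
gripper_width: 0.0001
finger_force: 0.0
```

Request:
play_rows(commands=[0,0,0,0,0,0.002,0,0,0,0,0,0,0.003,0,0,0,0,0,0,0.004,0,0,0,0,0,0,0.0045,0,0,0,0,0,0,0.005,0,0,0,0,0,0,0.0055,0,0,0,0,0,0,0.0055,0,0,0,0,0,0,0.0055,0])

```text
t: 47.7
tool_pos: [0.481, 0.0713, 0.0499]
ee_rot: [[-0.993, -0.12, 0.004], [-0.12, 0.993, 0.001], [-0.004, 0.001, -1.0]]
contact_force: [-5.2, -0.3, 20.3]
gripper_width: 0.0001
finger_force: 10.3
```

```bash
python3 -c "
from h import *
stat();print(onz('scene',(278,205.1),.05),onz('scene',(299.8,193.8),.05))"
```

```text
t47.7 [0.481  0.0713 0.0499] ypr [ 6.87 -0.23  0.03] F [-5.2 -0.3 20.3] w0.0001 ff10.3
[0.4808 0.0703 0.05  ] [0.554  0.0663 0.05  ]
```

Request:
play_rows(commands=[0,0,0,0,0,-0.01,0,0,0,0,0,0,-0.053,0,0,0,0,0,0,-0.053,0,0,0,0,-0.08,0,-0.053,0,0,0,0,-0.08,0,-0.053,0,0,0,0,-0.08,0,-0.053,0,0,0,0,-0.08,0,-0.04,0,0,0,0,-0.08,0,-0.007,0])

```text
t: 48.37
tool_pos: [0.5641, 0.0813, 0.0586]
ee_rot: [[-0.993, -0.12, 0.011], [-0.12, 0.993, 0.002], [-0.011, 0.001, -1.0]]
contact_force: [1.7, 0.5, -0.6]
gripper_width: -0.0001
finger_force: 0.0
```

Request:
play_rows(commands=[0,0,0,0,0,0.002,0,0,0,0,0,0,0.003,0,0,0,0,0,0,0.004,0,0,0,0,0,0,0.005,0,0,0,0,0,0,0.006,0,0,0,0,0,0,0.0065,0,0,0,0,0,0,0.007,0,0,0,0,0,0,0.007,0])

```text
t: 49.03
tool_pos: [0.5601, 0.0808, 0.05]
ee_rot: [[-0.993, -0.12, 0.003], [-0.12, 0.993, 0.001], [-0.003, 0.001, -1.0]]
contact_force: [-2.8, -0.2, 15.1]
gripper_width: 0.0003
finger_force: 7.3
```

```bash
python3 -c "
from h import *
stat()"
```

```text
t49.0 [0.5601 0.0808 0.05  ] ypr [ 6.87 -0.17  0.03] F [-2.8 -0.2 15.1] w0.0003 ff7.3
```

Press a touch more, then retreat clear for a final look.

Request:
play_rows(commands=[0,0,0,0,0,0.0006,0,0,0,0,0,0,0.0006,0,0,0,0,0,0,0.0006,0,0,0,0,0,0,0.0006,0])

```text
t: 49.37
tool_pos: [0.5601, 0.0808, 0.0499]
ee_rot: [[-0.993, -0.12, 0.003], [-0.12, 0.993, 0.001], [-0.003, 0.001, -1.0]]
contact_force: [-6.2, -1.2, 20.4]
gripper_width: -0.0
finger_force: 10.2
```

Request:
play_rows(commands=[0,0,0,0,0,-0.01,0,0,0,0,0,0,-0.1,0,0,0,0,0,0,-0.12,0,0,0,0,0,0,-0.12,0,0,0,0,0,0,-0.12,0])

```text
t: 49.78
tool_pos: [0.5632, 0.0812, 0.1741]
ee_rot: [[-0.993, -0.12, 0.013], [-0.12, 0.993, 0.002], [-0.013, 0.001, -1.0]]
contact_force: [1.6, 0.5, 0.8]
gripper_width: 0.0002
finger_force: 0.0
```

Request:
play_rows(commands=[0,0,0,0.13,0.22,-0.02,0.3,0,0,0,0.13,0.22,-0.02,0.3,0,0,0,0.13,0.22,-0.02,0.3,0,0,0,0.13,0.22,-0.02,0.3,0,0,0,0.13,0.22,-0.02,0.3,0,0,0,0.13,0.22,-0.02,0.3,0,0,0,0.13,0.22,-0.02,0.3,0,0,0,0.13,0.22,-0.02,0.3])

```text
t: 50.45
tool_pos: [0.4024, 0.2853, 0.1875]
ee_rot: [[-0.992, -0.124, 0.002], [-0.124, 0.992, 0.001], [-0.002, 0.001, -1.0]]
contact_force: [-0.1, 0.3, 0.0]
gripper_width: 0.0254
finger_force: 0.0
```

Run:
```python
from h import *
stat()
for c in("scene","top"):
    im=env.capture(c)
    if c=="scene": a=im
    else: b=im
for n,x,y in[("wide_bracket",.537,-.075),("medium_bracket",.526,.008),("narrow_bracket",.52,.076)]:
    ms=masks(n,near=(x,y));print(n,[(c,fit(n,x,y,ms={c:ms[c]},z=.01,yaws=[7])[0]) for c in ms])
cv2.imwrite("pics/s11.png",np.hstack([cv2.resize(a[150:350,220:460,::-1],(480,400)),cv2.resize(b[150:260,235:325,::-1],(320,400))]))
```

```text
t50.5 [0.4024 0.2853 0.1875] ypr [ 7.12 -0.11  0.05] F [-0.1  0.3  0. ] w0.0254 ff0.0
wide_bracket [('scene', array([ 0.055 ,  0.5353, -0.0756,  7.0509])), ('top', array([ 0.1321,  0.5403, -0.0743,  5.9097]))]
medium_bracket [('scene', array([7.6200e-02, 5.2420e-01, 7.5000e-03, 8.1054e+00])), ('top', array([5.1300e-02, 5.2780e-01, 7.9000e-03, 7.9385e+00]))]
narrow_bracket [('scene', array([ 0.1748,  0.5194,  0.0761, 12.7921])), ('top', array([0.0685, 0.5219, 0.0756, 6.3284]))]
```

View pics/s11.png

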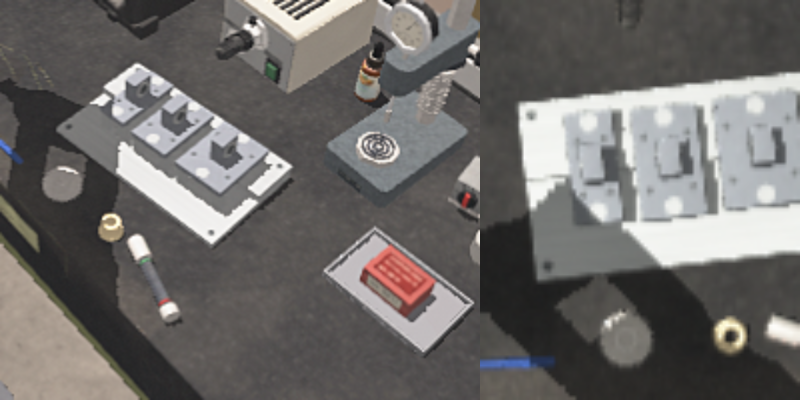

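All three brackets stand square across the step (left panel 140,90; 180,115; 225,150), the box is upright in the tray (400,280), and the gear and bushing are where they started. Handing in.

```bash
python3 -c "
from cell import env
print(env.sign_off())"
```

```text
the job is handed in; nothing more can be done
None
```

I handed the job in at about 50 s: the card box is upright in the tray, all three brackets stand square across the step and held without rocking when pressed (20–31 N, front then rear, widest to narrowest; the wide one was re-placed and re-pressed after being knocked aside), and the gear and bushing were left alone; sign-off returned no verdict.

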